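Sort the bench leftovers into their trays

TASK

Put the loose things in front of the robot away by kind: stand the two glass vials upright in the small two-bay stand, one in each bay; lay the blue and the white screw cap side by side, flat on their rims as they lie now, on the floor of the wide plain white plastic tray; and lay the forceps flat on the floor of the steel tray, along its length. Leave the petri dish where it stands.

Things in the scene. Friction and masses are not known exactly. Their poses are not given: they have to be found in the camera images.
- vial_a: Clear glass vial with a black screw cap and pale purple contents, standing upright. 21 mm across, 50 mm tall with its cap. Origin: centre of its underside, z up. Grip the glass body, its lower 40 mm. 0.03 kg.
- vial_b: Clear glass vial with a black screw cap and sand-coloured contents, same size as the other vial: 21 mm across, 50 mm tall, standing upright. Origin: centre of its underside, z up. Grip the glass body, its lower 40 mm. 0.03 kg.
- large_cap: Large blue ribbed screw cap lying on its rim, closed side up. 53 mm across, 26 mm tall. Origin: centre of its underside, z up. 0.025 kg.
- small_cap: Small white ribbed screw cap lying on its rim, closed side up. 26 mm across at the widest, 16 mm tall. Origin: centre of its underside, z up. 0.015 kg.
- forceps: Slim steel forceps lying on the side, 132 mm long along its own y axis, 14 mm wide (x), 10 mm high. They are rigid here; grip across the middle. Origin: underside, at the middle of the length (the metal reaches about 66 mm either way), z up. 0.03 kg.
- vial_stand: Fixed small grey plastic stand with two square open bays in a row along its own y axis. Outside 50 mm (x) by 95 mm (y), 18 mm high; walls and divider 5 mm thick, floor 4 mm thick. Each bay is 40 x 40 mm inside; bay centres at y = -22.5 and +22.5 mm from the origin. Origin: centre of its underside, on the bench; z up. It is never turned more than a few degrees from the world axes.
- cap_tray: Fixed wide plain white plastic tray, undivided. Outside 90 mm (x) by 138 mm (y, its long side; with a small lip of 7 mm outside each short end), 14 mm high; walls 4 mm, floor 4 mm thick, so 82 x 130 mm inside. Origin: centre of its underside, on the bench; z up.
- instrument_tray: Fixed steel tray, long and narrow, undivided. Outside 72 mm (x) by 184 mm (y, its long side; with a small lip of 7 mm outside each short end), 12 mm high; walls 3 mm, floor 4 mm thick, so 66 x 178 mm inside. Origin: centre of its underside, on the bench; z up.
- culture_dish: Loose round petri dish with sand-coloured contents, 69 mm across, 15 mm high, standing on the bench to one side, nearer to the robot than the things to sort. A bystander: leave it where it stands. Origin: centre of its underside.
There are look-alikes about, which are no part of the job. Several things have the shape of the large_cap; the one meant has the colours described above.

How it is judged (in metres and radians):
At the end, for the whole second after the job is handed in: One vial upright (0.15 rad) on the floor of each bay; both caps inside the plastic tray, flat (0.12 rad) on its floor; forceps flat (0.05 rad) in the steel tray, origin within 30 mm across and 32 mm along of its centre; heights within 3 to 4 mm; petri dish moved under 20 mm; all at rest (((y of vial_a in the frame of vial_stand between -0.0345 and -0.0105 m and y of vial_b in the frame of vial_stand between 0.0105 and 0.0345 m) or (y of vial_a in the frame of vial_stand between 0.0105 and 0.0345 m and y of vial_b in the frame of vial_stand between -0.0345 and -0.0105 m)) and x of vial_a in the frame of vial_stand between -0.012 and 0.012 m and z of vial_a in the frame of vial_stand between 0 and 0.008 m and angle between each of vial_a, vial_b's own z axis and vertical below 0.15 rad and linear speed of each of vial_a, vial_b, large_cap, small_cap, forceps below 0.02 m/s and angular speed of each of vial_a, vial_b, large_cap, small_cap, forceps below 0.2 rad/s and x of vial_b in the frame of vial_stand between -0.012 and 0.012 m and z of vial_b in the frame of vial_stand between 0 and 0.008 m and x of large_cap in the frame of cap_tray between -0.017 and 0.017 m and y of large_cap in the frame of cap_tray between -0.041 and 0.041 m and z of large_cap in the frame of cap_tray between 0 and 0.008 m and angle between each of large_cap, small_cap's own z axis and vertical below 0.12 rad and x of small_cap in the frame of cap_tray between -0.031 and 0.031 m and y of small_cap in the frame of cap_tray between -0.055 and 0.055 m and z of small_cap in the frame of cap_tray between 0 and 0.008 m and x of forceps in the frame of instrument_tray between -0.03 and 0.03 m and y of forceps in the frame of instrument_tray between -0.032 and 0.032 m and z of forceps in the frame of instrument_tray between 0 and 0.007 m and angle between forceps's own z axis and vertical below 0.05 rad and distance of culture_dish from where it was at the start of the episode below 0.02 m); the robot touches nothing.
It fails at once if the petri dish is shoved or lifted (distance of culture_dish from where it was at the start of the episode above 0.02 m).
It also fails if it takes over 106 s, if anything falls off the work surface, if the arm or the gripper's body presses on something with over 40 N, if the wrist force passes 120 N, or if a joint passes its speed limit or range.

ROBOT

A 6-joint arm with a two-finger parallel gripper is mounted at the origin on the work surface; the furniture and walls round the work are solid. World frame = base frame: x ahead of the robot, y to its left, z up, the work surface at z = 0. Lengths are in mm, angles in rad, forces in N, time in s.
With the tool pointing down it reaches from about 300 to 875 mm from the base axis. Payload 6.4 kg.
Tool frame: the origin (TCP) lies at the very end of the fingers, on their centre line; the grasp point (between the pads) lies env.grip_depth behind it (env.grip_depth is the distance from the TCP to the grasp point, in mm); z points along the fingers, y is the line along which they close (so a half turn about z gives the same grasp; the last joint's range is limited). The gripper opens to 85 mm and grips with 20 to 120 N. Pads are 22 mm wide; open, the fingers measure 114 mm over their backs; the gripper's body (76 mm by 85 mm) begins 54 mm behind the grasp point. The pads swing forward as they close: fully open they stand 13 mm farther back than shut.
Start: joints at [1.054, 0.181, 1.607, -0, 1.354, -0.206], TCP at [175.835, 547.47, 231.288] pointing down, gripper open.
Joint ranges: [-2.99, 2.99], [-0.89, 2.07], [0.3, 2.58], [-1.14, 4.28], [0, 2.63], [-3.12, 3.12]. Speed limits (rad/s): [2.57, 2.57, 3.01, 3.14, 3.14, 3.14].

INTERFACE

Orientations are given as a rotation vector (axis times angle).
In Python, from plant import env gives the robot as it stands.
- The arm moves only by the tool move_arm, never from a script. Its argument "commands" is a list of rows, each an object with "linear": the shift along the world's x, y, z in units of 30 mm (1.0 is 30 mm), a list of three; "turn": the turn, a rotation vector about the world's x, y, z in units of 5 degrees (1.0 is 5 degrees), a list of three. A call has 1 to 5 rows; each row shifts and turns the commanded pose from where the row before left it; what a row does not reach is not made up. A row lasts 1/10 s, in which the tool goes at most 50 mm and 8.59 degrees, less where a joint would pass 70% of its speed; a pose out of reach is approached as far as the arm can. A call is refused whole if a number of a shift passes 1 or a number of a turn 1, either way. A call with a gripper value outside its range is refused whole. "grip" is the opening, from 0 (shut) to 1 (fully open), set as the call begins (left out, the last holds). The fingers move at their own pace and stop on an object; "squeeze" is the grip in N (left out, the last holds). Time passes only in rows, so rows that do not move let the fingers close. It gives the time, the measured TCP pose, the force, the opening and the grip force at its end, in the units of the state.
- env.get_obs(): the state, without advancing time (a new reading comes with each control period).
- env.grab_frame(name): name is "scene" or "top" or "wrist"; returns the picture (420x560x3 uint8, red, green, blue); there is no depth.
- env.get_calibration(name): a dict with "K" (3x3 intrinsics, pixels), "camera_from_world" (4x4, takes a point from world to camera coordinates). Camera axes: x right, y down, z forward; pixel columns grow to the right and rows downward; lengths in mm; the calibration is good to about 2 mm. A picture is of the moment at which its call begins: read the wrist's pose just before it. get_calibration takes no time and is no camera call; for the wrist camera it gives the pose at the moment of the call.
- env.hand_in(): hands the job in; it is judged then, once.
The state is a dict: "time": time; "joint_positions": joint angles; "qvel": joint speeds; "effort": joint torques, N m; "tool_pos": TCP position; "ee_rot": TCP orientation; "ft_force": force on the tool from outside, world axes, zero at the start; "moment": the same for the moment, N m; "gripper_width": finger opening in mm; "finger_force": force on a finger pad.
Only numpy, scipy, OpenCV 4.12 (cv2) and the standard library are available. Lean on these libraries where they do the work, as an engineer would, in place of code of your own. Each camera call takes 0.05 s, during which the arm holds its last target. There are 200 camera calls.

## Working session

There is one attempt and no reset: what is moved stays moved. The work goes in short steps, Python scripts to look and compute and a tool call to move; the robot and the scene stay as the last step left them, time stands still between calls to the robot, and variables do not carry over. Pictures are saved under pics/ and viewed, at most 14 in all, crops included, and the job is handed in when it is done.

Besides the shell and the picture viewer there is one more tool, called after "Request:" as name(argument=value, ...), one argument or row to a line, values as JSON. move_arm: Moves the arm, as the interface text tells. Its arguments: {"type":"object","properties":{"commands":{"type":"array"},"grip":{"type":"number"},"squeeze":{"type":"number"}},"required":["commands"]}

```bash
mkdir -p pics; ls
cat > h.py <<'E'
import numpy as np, cv2
from plant import env
def shot(n,f):
    c=env.get_calibration(n); im=env.grab_frame(n); cv2.imwrite('pics/'+f+'.png',im[:,:,::-1]); np.savez('pics/'+f,K=c['K'],T=c['camera_from_world']); return im
def ray(f,uv):
    d=np.load('pics/'+f+'.npz');T=d['T'];R=T[:3,:3];o=-R.T@T[:3,3]
    v=R.T@np.linalg.inv(d['K'])@np.array([uv[0],uv[1],1.]);return o,v/np.linalg.norm(v)
def plane(f,uv,z):
    o,v=ray(f,uv);return o+v*(z-o[2])/v[2]
def tri(*a):
    A=np.zeros((3,3));b=np.zeros(3)
    for f,uv in a:
        o,v=ray(f,uv);P=np.eye(3)-np.outer(v,v);A+=P;b+=P@o
    return np.linalg.solve(A,b)
def proj(f,p):
    d=np.load('pics/'+f+'.npz');q=d['K']@(d['T']@np.append(p,1))[:3];return q[:2]/q[2]
E
python3 - <<'E'
from h import *
print(env.grip_depth,env.get_obs())
for n in('scene','top','wrist'):
    shot(n,n+'0'); c=env.get_calibration(n);T=c['camera_from_world'];print(n,c['K'][0,0],-T[:3,:3].T@T[:3,3],T[:3,:3].round(2).tolist())
a=[cv2.imread('pics/%s0.png'%n) for n in('scene','top')]
cv2.imwrite('pics/top0b.png',cv2.resize(a[1],(800,600),interpolation=cv2.INTER_CUBIC))
cv2.imwrite('pics/scene0b.png',cv2.resize(a[0],(800,600),interpolation=cv2.INTER_CUBIC))
E
```

```text
pics
18.700000000000003 {'time': 0.0, 'joint_positions': array([ 1.05370305e+00,  1.81516023e-01,  1.60801115e+00,  1.47035496e-05,
        1.35379399e+00, -2.06268891e-01]), 'qvel': array([ 3.74083438e-05,  1.61733062e-03,  2.61012930e-03, -1.40044841e-03,
       -2.94181099e-04, -2.26578601e-04]), 'effort': array([-2.36217311e-03, -4.44867218e+01, -3.51337552e+01, -6.33477175e-04,
        9.22708452e-03,  8.45784797e-06]), 'tool_pos': array([175.54448503, 546.97141045, 230.39669996]), 'ee_rot': array([-4.86186788e-01, -3.10311029e+00,  2.53099096e-03]), 'ft_force': array([0.79210284, 0.58982314, 0.33020374]), 'moment': array([0.02886914, 0.03495326, 0.03646945]), 'finger_force': 0.0, 'gripper_width': 85.3763094259943}
scene 396.4034707742709 [ -38.92552564 -667.96221112  546.37820589] [[0.8, -0.59, 0.01], [-0.32, -0.45, -0.83], [0.5, 0.67, -0.55]]
top 386.3335829642175 [ 338.9214934   -48.24231186 1129.41374252] [[-0.02, -1.0, 0.01], [-1.0, 0.02, -0.08], [0.08, -0.01, -1.0]]
wrist 329.91045309603055 [104.35820162 569.2659329  374.0583452 ] [[0.31, 0.95, -0.0], [0.91, -0.29, 0.29], [0.28, -0.09, -0.96]]
```

View pics/top0b.png

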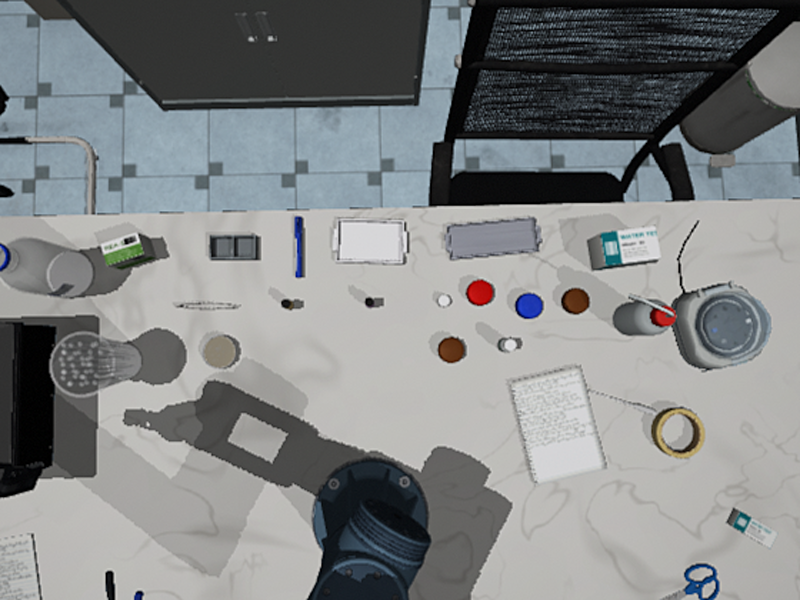

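View pics/scene0b.png

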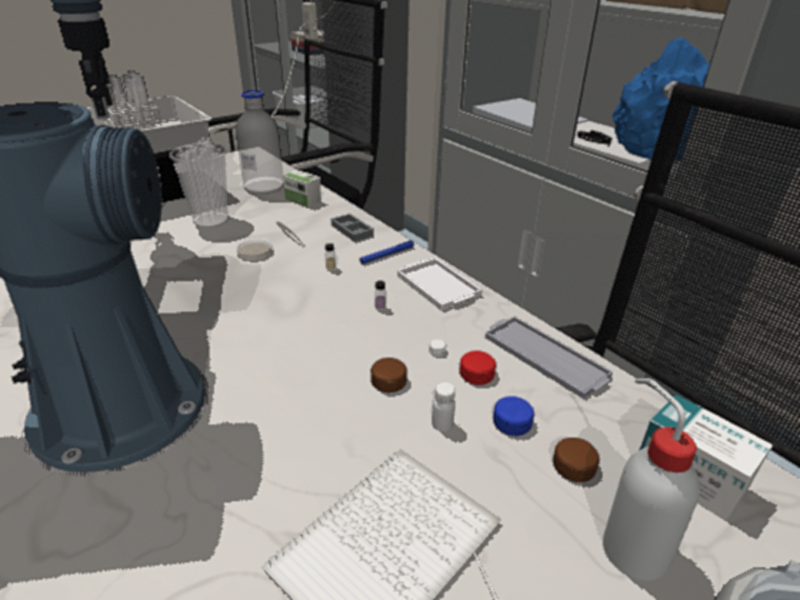

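The top view shows (px in the 800-wide picture):
- vial_b, sand (290,303), and vial_a, purple (372,302)
- forceps (207,305), dish (221,351), stand (234,247)
- plastic tray (370,242) and steel tray (492,238)
- white cap (444,300)

Candidates shaped like the large cap are red (480,292), blue (529,306), brown (575,301) and brown (452,349). Only the one at (529,306) is blue. The white bottle at (509,345) is tall, so it is not the small cap.

Run:
```python
from h import *
for n,u,v,z in [('vb',290,303,40),('va',372,302,40),('forc',207,305,8),('fL',176,304,8),('fR',240,306,8),('dish',221,351,15),('stand',234,247,18),('ct',370,242,14),('it',492,238,12),('small',444,300,16),('large',529,306,26),('red',480,292,26),('bottle',509,345,60)]:
    print(n,plane('top0',(u*.7,v*.7),z).round())
a=cv2.imread('pics/top0.png')[148:248,125:425]; cv2.imwrite('pics/c1.png',cv2.resize(a,(798,266),interpolation=cv2.INTER_CUBIC))
a=cv2.imread('pics/scene0.png'); 
x=cv2.resize(a[155:215,185:385],(800,240),interpolation=cv2.INTER_CUBIC); y=cv2.resize(a[215:305,235:435],(800,360),interpolation=cv2.INTER_CUBIC)
cv2.imwrite('pics/c2.png',np.vstack([x,y]))
```

```text
vb [427. 146.  40.]
va [425. -16.  40.]
forc [429. 320.   8.]
fL [433. 382.   8.]
fR [426. 253.   8.]
dish [336. 289.  15.]
stand [545. 262.  18.]
ct [550. -14.  14.]
it [ 553. -264.   12.]
small [ 428. -161.   16.]
large [ 411. -331.   26.]
red [ 441. -233.   26.]
bottle [ 334. -280.   60.]
```

View pics/wrist0.png

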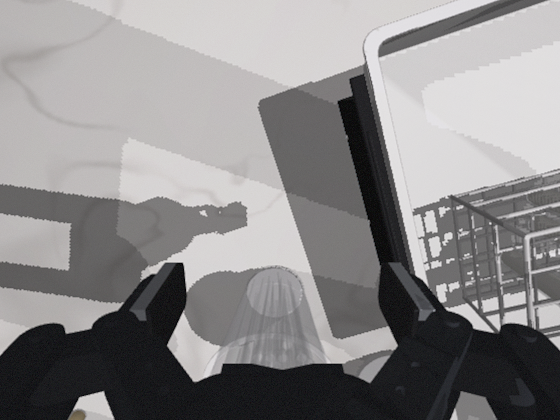

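View pics/c2.png

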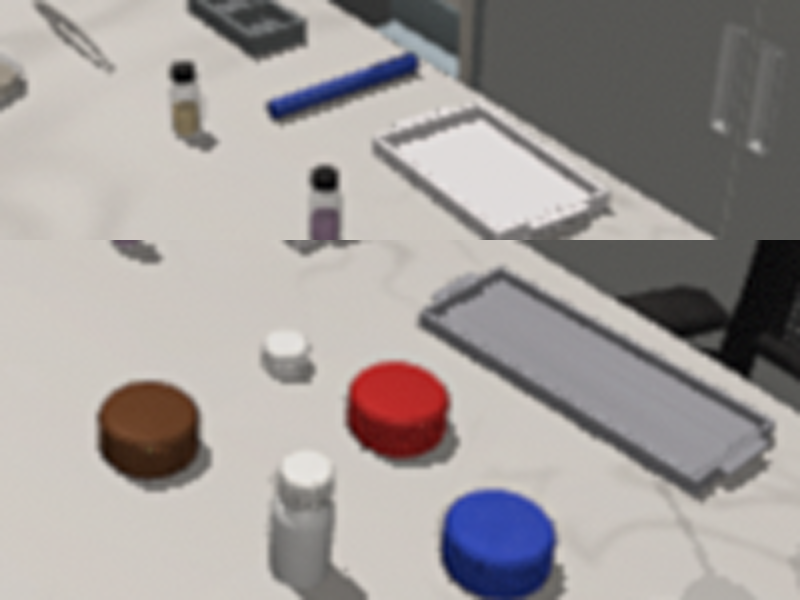

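View pics/c1.png

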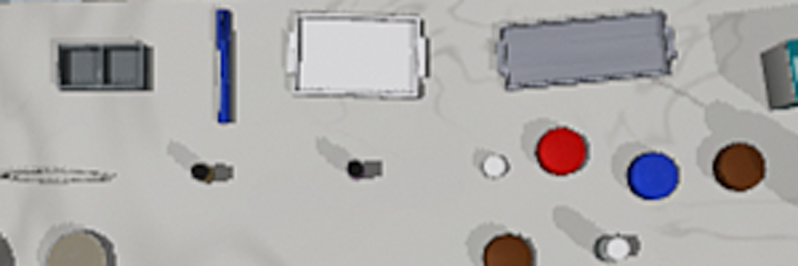

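The candidate crop confirms that the blue cap at c1 (653,176) is the large_cap. The flat white cap at (494,165) is the small_cap, and the white-topped thing at (617,247) is a bottle. Next I move the wrist camera over the left side, with the fingers closing along x.

Request:
move_arm(
  commands=[
    {"linear": [0.5,-0.5,0.4],"turn": [0,0,-0.96]},
    {"linear": [0.6,-0.5,0.4],"turn": [0,0,-0.96]},
    {"linear": [0.6,-0.5,0.3],"turn": [0,0,-0.96]},
    {"linear": [0.6,-0.5,0],"turn": [0,0,-0.96]},
    {"linear": [0.6,-0.5,0],"turn": [0,0,-0.96]},
  ],
)

```text
time: 0.65
tool_pos: [263.5, 471.9, 264.5]
ee_rot: [1.126, 2.933, 0.0]
ft_force: [0.7, 0.1, -0.4]
gripper_width: 85.3
finger_force: 0.0
```

Request:
move_arm(
  commands=[
    {"linear": [0.6,-0.5,0],"turn": [0,0,-0.96]},
    {"linear": [0.6,-0.5,0],"turn": [0,0,-0.96]},
    {"linear": [0.6,-0.5,0],"turn": [0,0,-0.96]},
    {"linear": [0.6,-0.5,0],"turn": [0,0,-0.96]},
    {"linear": [0.6,-0.5,0],"turn": [0,0,-0.96]},
  ],
)

```text
time: 1.15
tool_pos: [353.3, 396.7, 264.0]
ee_rot: [-1.711, -2.634, 0.001]
ft_force: [-0.4, 0.1, 0.2]
gripper_width: 85.4
finger_force: 0.0
```

Request:
move_arm(
  commands=[
    {"linear": [0.6,-0.5,0],"turn": [0,0,-0.96]},
    {"linear": [0.6,-0.5,0],"turn": [0,0,-0.96]},
    {"linear": [0.6,-0.5,0],"turn": [0,0,-0.96]},
    {"linear": [0.6,-0.5,0],"turn": [0,0,-0.96]},
    {"linear": [0,0,0],"turn": [0,0,-0.96]},
  ],
)

```text
time: 1.65
tool_pos: [426.7, 335.6, 263.9]
ee_rot: [2.224, 2.218, -0.001]
ft_force: [0.4, 0.1, -0.3]
gripper_width: 85.4
finger_force: 0.0
```

Run:
```python
from h import *
o=env.get_obs();print(o['tool_pos'],o['ee_rot'],o['joint_positions'],o['ft_force'],o['time'])
shot('wrist','wA')
a=cv2.imread('pics/wA.png');cv2.imwrite('pics/wAb.png',cv2.resize(a,(800,600),interpolation=cv2.INTER_CUBIC))
```

```text
[426.66504762 335.62217844 263.91716755] [ 2.22407775e+00  2.21771366e+00 -8.47801392e-04] [ 4.48327650e-01  8.23914507e-02  1.65026531e+00 -9.15345654e-04
  1.40919258e+00  4.51340596e-01] [ 0.38737335  0.12408034 -0.3431471 ] 1.65
```

View pics/wAb.png

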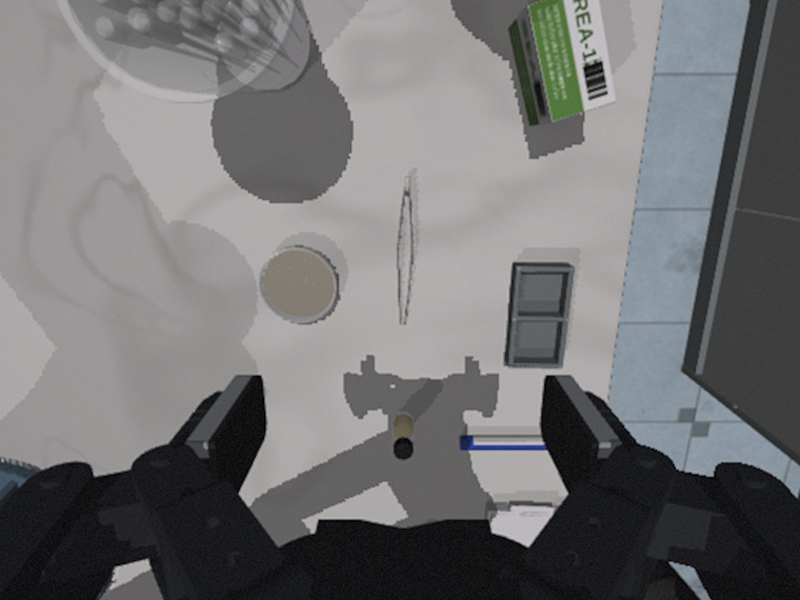

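wAb shows (800-wide px):
- forceps from (410,172) to (404,324)
- vial_b's black cap at (404,448)
- stand corners (513,262), (573,264), (564,367) and (505,364)
- dish (300,284)

I continue the scan to the right.

Request:
move_arm(
  commands=[
    {"linear": [0,-0.8,0],"turn": [0,0,0]},
    {"linear": [0,-0.8,0],"turn": [0,0,0]},
    {"linear": [0,-0.8,0],"turn": [0,0,0]},
    {"linear": [0,-0.8,0],"turn": [0,0,0]},
    {"linear": [0,-0.8,0],"turn": [0,0,0]},
  ],
)

```text
time: 2.2
tool_pos: [424.3, 216.8, 264.1]
ee_rot: [-2.215, -2.228, 0.0]
ft_force: [1.2, -0.5, 0.7]
gripper_width: 85.2
finger_force: 0.0
```

```bash
python3 -c "
from h import *
shot('wrist','wB')"
```

Request:
move_arm(
  commands=[
    {"linear": [0,-1,0],"turn": [0,0,0]},
    {"linear": [0,-1,0],"turn": [0,0,0]},
    {"linear": [0,-1,0],"turn": [0,0,0]},
    {"linear": [0,-1,0],"turn": [0,0,0]},
    {"linear": [0,-1,0],"turn": [0,0,0]},
  ],
)

```text
time: 2.75
tool_pos: [424.5, 66.8, 264.2]
ee_rot: [-2.215, -2.228, -0.0]
ft_force: [0.8, -0.6, 0.1]
gripper_width: 85.2
finger_force: 0.0
```

```bash
python3 -c "
from h import *
shot('wrist','wC')"
```

Request:
move_arm(
  commands=[
    {"linear": [0,-1,0],"turn": [0,0,0]},
    {"linear": [0,-1,0],"turn": [0,0,0]},
    {"linear": [0,-1,0],"turn": [0,0,0]},
    {"linear": [0,-1,0],"turn": [0,0,0]},
    {"linear": [0,-1,0],"turn": [0,0,0]},
  ],
)

```text
time: 3.3
tool_pos: [424.7, -83.1, 264.2]
ee_rot: [-2.215, -2.227, -0.0]
ft_force: [0.4, -0.1, -0.0]
gripper_width: 85.2
finger_force: 0.0
```

```bash
python3 -c "
from h import *
shot('wrist','wD')"
```

Request:
move_arm(
  commands=[
    {"linear": [0,-1,0],"turn": [0,0,0]},
    {"linear": [0,-1,0],"turn": [0,0,0]},
    {"linear": [0,-1,0],"turn": [0,0,0]},
    {"linear": [0,-1,0],"turn": [0,0,0]},
    {"linear": [0,-1,0],"turn": [0,0,0]},
  ],
)

```text
time: 3.85
tool_pos: [425.0, -233.1, 264.2]
ee_rot: [-2.216, -2.227, -0.0]
ft_force: [0.6, 0.7, 0.3]
gripper_width: 85.4
finger_force: 0.0
```

```bash
python3 -c "
from h import *
shot('wrist','wE')
I=[cv2.imread('pics/w%s.png'%c) for c in 'BCDE']
# crops cols 180-470
f=lambda a:a[0:300,180:460]
b=np.hstack([f(x) for x in I[:2]]);d=np.hstack([f(x) for x in I[2:]])
cv2.imwrite('pics/m1.png',cv2.resize(b,None,fx=1.4,fy=1.4,interpolation=cv2.INTER_CUBIC))
cv2.imwrite('pics/m2.png',cv2.resize(d,None,fx=1.4,fy=1.4,interpolation=cv2.INTER_CUBIC))
print(env.get_obs()['tool_pos'])"
```

```text
[ 424.86757252 -237.12737599  264.22603499]
```

View pics/m1.png

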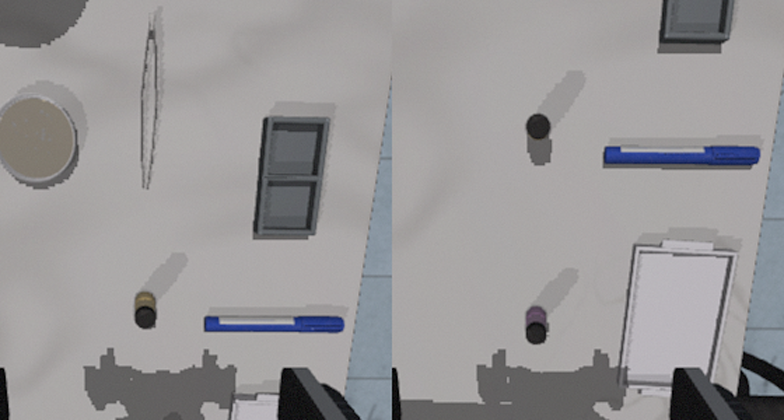

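View pics/m2.png

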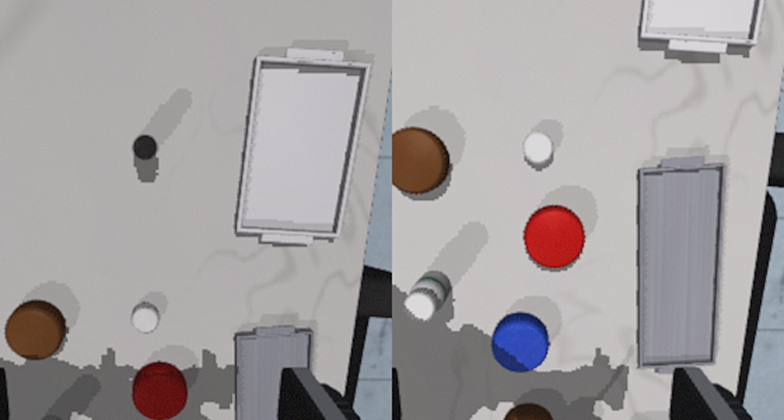

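The montages show:
- wB: vial_b cap (146,316), stand corners (268,117), (330,118), (316,234) and (255,233), forceps from (153,15) to (146,188)
- wC: vial_b cap (538,126), vial_a cap (536,333), tray corners (636,246) and (737,252)
- wD: vial_a (145,147), tray corners (256,57), (371,64), (342,237) and (235,234), small cap (145,315)
- wE: small cap (538,147), blue cap (520,341), steel tray corners (640,168), (723,165), (714,362) and (639,367)

```bash
cat >> h.py <<'E'
L=lambda x,y:(180+x/1.4,y/1.4)
R=lambda x,y:(180+(x-392)/1.4,y/1.4)
A=lambda x,y:(x*.7,y*.7)
C1=lambda x,y:(125+x/2.66,148+y/2.66)
E
python3 - <<'E'
from h import *
def t(n,*a):
    p=tri(*a); print(n,p.round(1),[float(np.linalg.norm(proj(f,p)-uv).round(1)) for f,uv in a])
t('vb',('wA',A(404,448)),('wB',L(146,316)),('wC',R(538,126)))
t('va',('wC',R(536,333)),('wD',L(145,147)))
t('small',('wD',L(145,315)),('wE',R(538,147)))
t('large',('wE',R(520,341)),('top0',C1(653,176)))
t('f+',('wA',A(410,172)),('wB',L(153,15)))
t('f-',('wA',A(404,324)),('wB',L(146,188)))
for a,b in zip([(513,262),(573,264),(564,367),(505,364)],[(268,117),(330,118),(316,234),(255,233)]): t('stand',('wA',A(*a)),('wB',L(*b)))
for a,b in zip([(636,246),(737,252)],[(256,57),(371,64)]): t('ct',('wC',R(*a)),('wD',L(*b)))
for b in [(256,57),(371,64),(342,237),(235,234)]: print('ct',plane('wD',L(*b),14).round(1))
for b in [(640,168),(723,165),(714,362),(639,367)]: print('it',plane('wE',R(*b),12).round(1))
t('it',('wE',R(640,168)),('wD',L(236,330)))
t('it',('wE',R(723,165)),('wD',L(311,331)))
t('dish',('wA',A(300,284)),('wB',L(36,138)))
E
```

```text
vb [426.6 155.1  46.3] [0.3, 0.4, 0.6]
va [425.6  -9.8  46.7] [0.0, 0.0]
small [ 426.9 -159.7    3.4] [0.0, 0.0]
large [ 411.7 -337.     1.7] [0.5, 0.2]
f+ [431.8 390.6  -7. ] [0.7, 0.8]
f- [426.8 256.4   3.5] [0.3, 0.3]
stand [524.4 314.3   4.6] [1.3, 1.4]
stand [574.5 313.5   9.1] [0.5, 0.6]
stand [571.7 220.1  18.4] [0.3, 0.4]
stand [520.8 219.3  10.4] [0.3, 0.4]
ct [512.2  57.8  11.1] [0.3, 0.4]
ct [601.5  53.1  12.2] [0.3, 0.3]
ct [511.2  57.3  14. ]
ct [601.   52.9  14. ]
ct [596.3 -83.2  14. ]
ct [503.8 -81.1  14. ]
it [ 511.7 -175.9   12. ]
it [ 580.3 -173.2   12. ]
it [ 594.  -352.6   12. ]
it [ 523.8 -358.2   12. ]
it [ 514.3 -176.5   -2. ] [0.4, 0.3]
it [ 582.  -173.3    7.4] [0.1, 0.1]
dish [336.1 296.6  10.3] [0.1, 0.1]
```

Request:
move_arm(
  commands=[
    {"linear": [-0.1,-0.8,-0.7],"turn": [0,0,0]},
    {"linear": [-0.1,-0.8,-0.7],"turn": [0,0,0]},
    {"linear": [-0.1,-0.8,-0.7],"turn": [0,0,0]},
    {"linear": [-0.1,-0.6,-0.7],"turn": [0,0,0]},
    {"linear": [0,0,0],"turn": [0,0,0]},
  ],
)

```text
time: 4.4
tool_pos: [411.4, -322.1, 177.1]
ee_rot: [-2.215, -2.22, -0.0]
ft_force: [0.9, 0.8, 0.6]
gripper_width: 85.6
finger_force: 0.0
```

```bash
cat >> h.py <<'E'
def blob(f,mask):
    n,l,s,c=cv2.connectedComponentsWithStats(mask.astype(np.uint8)); 
    i=1+np.argmax(s[1:,4]); return c[i],s[i]
E
python3 - <<'E'
from h import *
o=env.get_obs();print(o['tool_pos'],o['time'])
shot('wrist','wF');shot('scene','s1')
for f in('wE','wF','top0','s1'):
    a=cv2.imread('pics/%s.png'%f).astype(int);m=(a[...,0]>1.8*a[...,2])&(a[...,0]>70)&(a[...,0]>1.4*a[...,1])
    if f=='top0': m[:, :350]=0
    if f=='s1': m[:260]=0
    c,s=blob(f,m);print(f,c,s,[plane(f,c,z).round(1).tolist() for z in(13,26)])
a=cv2.imread('pics/wF.png');print(a.shape)
cv2.imwrite('pics/v1.png',np.hstack([a[120:420,140:440],cv2.imread('pics/wE.png')[0:300,180:460]]))
E
```

```text
[ 411.38537945 -322.10085409  177.05930473] 4.4
wE [271.21700224 244.43325876] [ 251  224   41   42 1341] [[411.2, -332.9, 13.0], [411.6, -327.2, 26.0]]
wF [282.81674302 196.62307372] [ 256  169   55   56 2401] [[411.2, -332.9, 13.0], [411.2, -329.3, 26.0]]
top0 [370.34538153 213.80321285] [362 205  18  18 249] [[412.7, -334.1, 13.0], [411.8, -330.8, 26.0]]
s1 [358.99502488 290.79436153] [346 278  27  27 603] [[412.0, -332.2, 13.0], [401.0, -340.4, 26.0]]
(420, 560, 3)
```

View pics/v1.png

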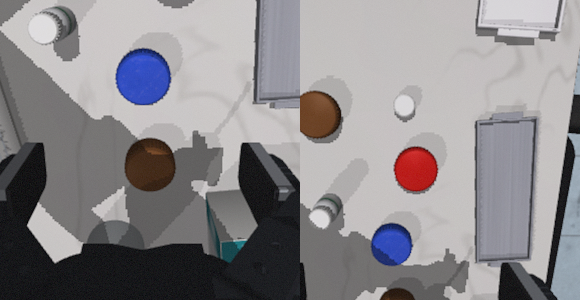

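The wrist crop shows the blue cap at (142,76), clear of the bottle and its neighbours. The measured position is about (411.3, -331.5). Descending.

Request:
move_arm(
  commands=[
    {"linear": [0,-0.15,-0.9],"turn": [0,0,0]},
    {"linear": [0,-0.15,-0.9],"turn": [0,0,0]},
    {"linear": [0,0,-0.9],"turn": [0,0,0]},
    {"linear": [0,0,-0.9],"turn": [0,0,0]},
    {"linear": [0,0,0],"turn": [0,0,0]},
  ],
)

```text
time: 5.0
tool_pos: [412.0, -328.7, 70.2]
ee_rot: [-2.212, -2.223, -0.001]
ft_force: [-1.2, 0.0, -0.0]
gripper_width: 85.2
finger_force: 0.0
```

Run:
```python
from h import *
o=env.get_obs();print(o['tool_pos'],o['time'])
def cap(f,mask,zs):
    c,s=blob(f,mask);print(f,c,s[:5],[plane(f,c,z).round(1).tolist() for z in zs])
for f in ('wD','wE'):
    a=cv2.imread('pics/%s.png'%f).astype(int); g=a.min(2)
    u,v=(L(145,315) if f=='wD' else R(538,147)); u,v=int(u),int(v)
    m=np.zeros(g.shape,bool); m[v-17:v+18,u-17:u+18]=g[v-17:v+18,u-17:u+18]>205
    cap(f,m,(8,16))
```

```text
[ 411.98700659 -328.67745602   70.21859062] 5.0Traceback (most recent call last):
  File "<stdin>", line 9, in <module>
  File "<stdin>", line 4, in cap
  File "h.py", line 23, in blob
    i=1+np.argmax(s[1:,4]); return c[i],s[i]
        ~~~~~~~~~^^^^^^^^^
    return _wrapfunc(a, 'argmax', axis=axis, out=out, **kwds)
    return bound(*args, **kwds)
ValueError: attempt to get argmax of an empty sequence
```

Request:
move_arm(
  commands=[
    {"linear": [0,-0.1,-0.7],"turn": [0,0,0]},
    {"linear": [0,0,-0.7],"turn": [0,0,0]},
    {"linear": [0,0,-0.5],"turn": [0,0,0]},
    {"linear": [0,0,-0.1],"turn": [0,0,0]},
    {"linear": [0,0,0],"turn": [0,0,0]},
  ],
)

```text
time: 5.5
tool_pos: [413.3, -334.5, 12.9]
ee_rot: [2.217, 2.226, 0.0]
ft_force: [-1.4, 0.2, 0.4]
gripper_width: 85.3
finger_force: 0.0
```

Request:
move_arm(
  commands=[
    {"linear": [0,0,0],"turn": [0,0,0]},
    {"linear": [0,0,0],"turn": [0,0,0]},
    {"linear": [0,0,0],"turn": [0,0,0]},
    {"linear": [0,0,0],"turn": [0,0,0]},
    {"linear": [0,0,0],"turn": [0,0,0]},
  ],
  grip=0.3,
  squeeze=30,
)

```text
time: 6.0
tool_pos: [413.3, -335.1, 13.5]
ee_rot: [2.217, 2.224, -0.0]
ft_force: [0.1, 1.5, 6.1]
gripper_width: 47.4
finger_force: 30.4
```

Request:
move_arm(
  commands=[
    {"linear": [0,0,0],"turn": [0,0,0]},
    {"linear": [0,0,0],"turn": [0,0,0]},
    {"linear": [0,0,0],"turn": [0,0,0]},
  ],
)

```text
time: 6.3
tool_pos: [413.3, -335.2, 13.5]
ee_rot: [2.217, 2.224, -0.0]
ft_force: [-1.6, 1.1, 5.2]
gripper_width: 47.7
finger_force: 30.4
```

Request:
move_arm(
  commands=[
    {"linear": [0,0,0.3],"turn": [0,0,0]},
    {"linear": [0,0,0.9],"turn": [0,0,0]},
    {"linear": [0,0,1],"turn": [0,0,0]},
    {"linear": [0,0,1],"turn": [0,0,0]},
    {"linear": [0,0,0],"turn": [0,0,0]},
  ],
)

```text
time: 6.8
tool_pos: [415.1, -337.2, 113.6]
ee_rot: [2.211, 2.219, -0.002]
ft_force: [0.6, -0.6, -0.3]
gripper_width: 47.6
finger_force: 31.2
```

Run:
```python
from h import *
o=env.get_obs();print(o['tool_pos'],o['time'],o['gripper_width'],o['finger_force'])
shot('wrist','wG');shot('scene','s2')
a=cv2.imread('pics/wG.png')[180:420,120:440];b=cv2.imread('pics/s2.png')[195:315,270:430]
cv2.imwrite('pics/v2.png',np.hstack([a,cv2.resize(b,(320,240))]))
```

```text
[ 415.06100228 -337.23180284  113.55559597] 6.8 47.58072862544683 31.189469825440028
```

View pics/v2.png

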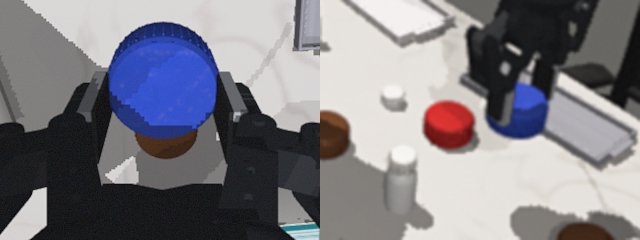

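Run:
```python
from h import *
a=cv2.imread('pics/wG.png').astype(int);m=(a[...,0]>1.6*a[...,2])&(a[...,0]>60)&(a[...,0]>1.3*a[...,1])
c,s=blob('wG',m);print(c,s)
for z in (113,126): print(plane('wG',c,z))
o=np.array([415.1,-337.2,126])
for d in(0,4,10,20): print(d,proj('wG',o+[0,d,0]))
# width of disc in px -> mm
f=np.load('pics/wG.npz');d=(f['T']@np.append(o,1))[2];print('w mm',s[2]*d/f['K'][0,0])
for g in ('wF','wE'):
  f=np.load(f'pics/{g}.npz');d=(f['T']@np.array([411,-332,26,1]))[2];print('w',({'wF':55,'wE':41}[g])*d/f['K'][0,0])
```

```text
[282.57357974 260.78028747] [  227   202   112   117 10227]
[ 414.77265331 -335.51384855  113.        ]
[ 414.63769398 -328.91692129  126.        ]
0 [283.53151217 277.62486333]
4 [283.57900452 269.56185487]
10 [283.65171626 257.21722861]
20 [283.77699695 235.94771372]
w mm 49.813272689902064
w 51.04388273943643
w 51.59985219532075
```

Request:
move_arm(
  commands=[
    {"linear": [0.45,0.97,0],"turn": [0,0,0]},
    {"linear": [0.45,0.97,0],"turn": [0,0,0]},
    {"linear": [0.45,0.97,0],"turn": [0,0,0]},
    {"linear": [0.45,0.97,0],"turn": [0,0,0]},
    {"linear": [0.45,0.97,0],"turn": [0,0,0]},
  ],
)

```text
time: 7.4
tool_pos: [479.7, -187.3, 106.9]
ee_rot: [-2.216, -2.223, 0.001]
ft_force: [-0.6, 0.0, 0.3]
gripper_width: 47.1
finger_force: 31.2
```

Request:
move_arm(
  commands=[
    {"linear": [0.45,0.97,0],"turn": [0,0,0]},
    {"linear": [0.45,0.97,0],"turn": [0,0,0]},
    {"linear": [0.45,0.97,-0.4],"turn": [0,0,0]},
    {"linear": [0.45,0.9,-0.6],"turn": [0,0,0]},
    {"linear": [0.45,0.7,-0.5],"turn": [0,0,0]},
  ],
)

```text
time: 7.9
tool_pos: [546.8, -51.6, 61.2]
ee_rot: [-2.215, -2.224, 0.002]
ft_force: [-1.3, -0.6, 0.2]
gripper_width: 47.5
finger_force: 31.2
```

Request:
move_arm(
  commands=[
    {"linear": [0,0.3,-0.2],"turn": [0,0,0]},
    {"linear": [0,0,0],"turn": [0,0,0]},
  ],
)

```text
time: 8.1
tool_pos: [545.7, -43.2, 55.1]
ee_rot: [-2.212, -2.224, 0.004]
ft_force: [-0.3, -0.4, -0.1]
gripper_width: 47.1
finger_force: 31.2
```

Run:
```python
from h import *
o=env.get_obs();print(o['tool_pos'],o['time'],o['gripper_width'],o['ee_rot'])
shot('wrist','wH')
a=cv2.imread('pics/wH.png').astype(int);m=(a[...,0]>1.6*a[...,2])&(a[...,0]>60)&(a[...,0]>1.3*a[...,1])
c,s=blob('wH',m);print(c,s, plane('wH',c,o['tool_pos'][2]+6))
```

```text
[545.73339793 -43.18435748  55.07505561] 8.1 47.1274626140064 [-2.21236042 -2.22429393  0.0037735 ]
[282.66725542 260.74349917] [  227   202   112   116 10191] [545.46171396 -38.19432183  61.07505561]
```

Request:
move_arm(
  commands=[
    {"linear": [0.1,-0.05,-0.4],"turn": [0,0,0]},
    {"linear": [0.1,0,-0.4],"turn": [0,0,0]},
    {"linear": [0,0,-0.2],"turn": [0,0,0]},
    {"linear": [0,0,0],"turn": [0,0,0]},
    {"linear": [0,0,0],"turn": [0,0,0]},
  ],
)

```text
time: 8.65
tool_pos: [553.6, -46.5, 27.1]
ee_rot: [-2.218, -2.224, 0.0]
ft_force: [0.3, -0.9, 0.0]
gripper_width: 47.4
finger_force: 31.2
```

Request:
move_arm(
  commands=[
    {"linear": [0,0.05,-0.1],"turn": [0,0,0]},
    {"linear": [0,0,-0.1],"turn": [0,0,0]},
    {"linear": [0,0,-0.07],"turn": [0,0,0]},
    {"linear": [0,0,0],"turn": [0,0,0]},
    {"linear": [0,0,0],"turn": [0,0,0]},
  ],
)

```text
time: 9.15
tool_pos: [553.8, -44.7, 19.2]
ee_rot: [-2.218, -2.225, 0.0]
ft_force: [-0.1, 0.1, 0.1]
gripper_width: 47.4
finger_force: 31.2
```

Request:
move_arm(
  commands=[
    {"linear": [0,0,-0.05],"turn": [0,0,0]},
    {"linear": [0,0,-0.03],"turn": [0,0,0]},
    {"linear": [0,0,0],"turn": [0,0,0]},
  ],
)

```text
time: 9.45
tool_pos: [554.1, -44.8, 17.6]
ee_rot: [2.217, 2.225, 0.0]
ft_force: [-2.7, 0.8, 6.2]
gripper_width: 47.3
finger_force: 32.0
```

Request:
move_arm(
  commands=[
    {"linear": [0,0,0],"turn": [0,0,0]},
    {"linear": [0,0,0],"turn": [0,0,0]},
    {"linear": [0,0,0],"turn": [0,0,0]},
  ],
  grip=0.75,
)

```text
time: 9.75
tool_pos: [553.8, -44.7, 16.6]
ee_rot: [-2.218, -2.225, 0.0]
ft_force: [-0.2, -0.4, 0.1]
gripper_width: 64.0
finger_force: 0.0
```

Request:
move_arm(
  commands=[
    {"linear": [0,0,0.4],"turn": [0,0,0]},
    {"linear": [0,0,0.8],"turn": [0,0,0]},
    {"linear": [0,0,1],"turn": [0,0,0]},
    {"linear": [0,0,1],"turn": [0,0,0]},
    {"linear": [0,-0.3,1],"turn": [0,0,0]},
  ],
)

```text
time: 10.25
tool_pos: [553.7, -53.0, 144.7]
ee_rot: [2.217, 2.226, 0.001]
ft_force: [0.5, 0.1, 0.7]
gripper_width: 64.0
finger_force: 0.0
```

Run:
```python
from h import *
o=env.get_obs();print(o['tool_pos'],o['time'],o['gripper_width'])
shot('wrist','wI')
a=cv2.imread('pics/wI.png').astype(int);m=(a[...,0]>1.6*a[...,2])&(a[...,0]>60)&(a[...,0]>1.3*a[...,1])
c,s=blob('wI',m);print(c,s,[plane('wI',c,z).round(1) for z in(17,30)])
for f in ('wD','wE'):
    g=cv2.imread('pics/%s.png'%f).min(2)
    u,v=(L(145,315) if f=='wD' else R(538,147)); u,v=int(u),int(v)
    w=g[v-15:v+16,u-15:u+16];print(w.max(),np.median(w)); t=(int(w.max())+int(np.median(w)))/2
    m=np.zeros(g.shape,bool); m[v-15:v+16,u-15:u+16]=w>t
    c,s=blob(f,m);print(f,c,s,[plane(f,c,z).round(1) for z in(8,16)])
```

```text
[553.6752142  -53.04752933 144.72308296] 10.25 63.9514731933245
[282.97610814 183.29644766] [ 251  151   64   65 3181] [array([554.1, -42.8,  17. ]), array([554. , -39.7,  30. ])]
200 173.0
wD [283.12371134 228.37628866] [276 221  16  16 194] [array([ 426.3, -162.7,    8. ]), array([ 426.3, -159.6,   16. ])]
220 192.0
wE [283.67647059 104.80514706] [275  96  18  19 272] [array([ 426.2, -159.5,    8. ]), array([ 426.1, -159.5,   16. ])]
```

The blue cap lies flat in the tray at about (554,-41). Next is the small cap at (426.2,-160.5).

Request:
move_arm(
  commands=[
    {"linear": [-0.87,-0.73,0],"turn": [0,0,0]},
    {"linear": [-0.87,-0.73,-0.5],"turn": [0,0,0]},
    {"linear": [-0.87,-0.73,-0.7],"turn": [0,0,0]},
    {"linear": [-0.87,-0.73,-0.7],"turn": [0,0,0]},
    {"linear": [-0.8,-0.66,-0.7],"turn": [0,0,0]},
  ],
)

```text
time: 10.8
tool_pos: [424.7, -162.1, 64.9]
ee_rot: [2.216, 2.224, 0.0]
ft_force: [0.3, 0.2, 0.1]
gripper_width: 64.1
finger_force: 0.0
```

Request:
move_arm(
  commands=[
    {"linear": [0,0,-0.5],"turn": [0,0,0]},
    {"linear": [0,0,-0.1],"turn": [0,0,0]},
    {"linear": [0,0,0],"turn": [0,0,0]},
  ],
)

```text
time: 11.1
tool_pos: [425.6, -161.2, 47.1]
ee_rot: [-2.218, -2.225, -0.0]
ft_force: [-0.3, 0.8, -0.1]
gripper_width: 64.1
finger_force: 0.0
```

Run:
```python
from h import *
o=env.get_obs();print(o['tool_pos'],o['time'],o['gripper_width'])
shot('wrist','wJ')
g=cv2.imread('pics/wJ.png').min(2)
u,v=map(int,proj('wJ',[426.2,-160.5,16]));print(u,v)
r=26;w=g[v-r:v+r+1,u-r:u+r+1];t=(int(np.percentile(w,98))+int(np.percentile(w,30)))/2;m=np.zeros(g.shape,bool);m[v-r:v+r+1,u-r:u+r+1]=w>t
c,s=blob('wJ',m);print(t,c,s,[plane('wJ',c,z).round(1) for z in(8,16)])
```

```text
[ 425.6402679  -161.17326855   47.08426303] 11.1 64.0771614456264
283 238
193.5 [283.50632911 237.06718598] [ 266  219   37   36 1027] [array([ 426. , -163.1,    8. ]), array([ 425.9, -159.8,   16. ])]
```

Centred. I go down 44 mm to z = 3 and grip.

Request:
move_arm(
  commands=[
    {"linear": [0,0.02,-0.6],"turn": [0,0,0]},
    {"linear": [0,0,-0.5],"turn": [0,0,0]},
    {"linear": [0,0,-0.25],"turn": [0,0,0]},
    {"linear": [0,0,-0.1],"turn": [0,0,0]},
    {"linear": [0,0,0],"turn": [0,0,0]},
  ],
)

```text
time: 11.65
tool_pos: [425.9, -160.5, 3.6]
ee_rot: [2.217, 2.226, 0.0]
ft_force: [-0.6, -0.5, 0.0]
gripper_width: 64.2
finger_force: 0.0
```

Request:
move_arm(
  commands=[
    {"linear": [0,0,0],"turn": [0,0,0]},
    {"linear": [0,0,0],"turn": [0,0,0]},
    {"linear": [0,0,0],"turn": [0,0,0]},
    {"linear": [0,0,0],"turn": [0,0,0]},
    {"linear": [0,0,0],"turn": [0,0,0]},
  ],
  grip=0.1,
  squeeze=25,
)

```text
time: 12.15
tool_pos: [425.9, -160.8, 3.9]
ee_rot: [2.217, 2.224, 0.0]
ft_force: [-0.6, 0.3, 7.1]
gripper_width: 23.0
finger_force: 24.5
```

Request:
move_arm(
  commands=[
    {"linear": [0,0,0],"turn": [0,0,0]},
    {"linear": [0,0,0],"turn": [0,0,0]},
    {"linear": [0,0,0],"turn": [0,0,0]},
  ],
)

```text
time: 12.45
tool_pos: [425.9, -160.8, 3.9]
ee_rot: [2.217, 2.224, 0.0]
ft_force: [-1.3, 1.1, 5.6]
gripper_width: 23.4
finger_force: 24.5
```

Request:
move_arm(
  commands=[
    {"linear": [0,0,0.4],"turn": [0,0,0]},
    {"linear": [0,0,0.8],"turn": [0,0,0]},
    {"linear": [0.4,0.6,0.8],"turn": [0,0,0]},
    {"linear": [0.6,0.9,0.5],"turn": [0,0,0]},
    {"linear": [0.7,0.9,0],"turn": [0,0,0]},
  ],
)

```text
time: 12.95
tool_pos: [478.6, -88.8, 81.6]
ee_rot: [2.216, 2.22, 0.003]
ft_force: [1.5, -1.3, -0.3]
gripper_width: 23.4
finger_force: 24.8
```

Request:
move_arm(
  commands=[
    {"linear": [0.7,0.95,0],"turn": [0,0,0]},
    {"linear": [0.7,0.95,0],"turn": [0,0,0]},
    {"linear": [0.7,0.95,0],"turn": [0,0,0]},
    {"linear": [0.49,0.8,-0.2],"turn": [0,0,0]},
    {"linear": [0,0,0],"turn": [0,0,0]},
  ],
)

```text
time: 13.45
tool_pos: [555.1, 23.7, 72.5]
ee_rot: [-2.214, -2.229, -0.001]
ft_force: [0.8, -0.8, -0.4]
gripper_width: 23.2
finger_force: 24.8
```

Run:
```python
from h import *
o=env.get_obs();print(o['tool_pos'],o['time'],o['gripper_width'])
```

```text
[555.10801025  23.65123743  72.52941011] 13.45 23.171116181509028
```

Request:
move_arm(
  commands=[
    {"linear": [0,-0.05,-0.7],"turn": [0,0,0]},
    {"linear": [0,0,-0.7],"turn": [0,0,0]},
    {"linear": [0,0,-0.4],"turn": [0,0,0]},
    {"linear": [0,0,-0.1],"turn": [0,0,0]},
    {"linear": [0,0,0],"turn": [0,0,0]},
  ],
)

```text
time: 13.95
tool_pos: [553.8, 19.1, 15.3]
ee_rot: [-2.218, -2.224, 0.001]
ft_force: [0.2, -0.8, -0.5]
gripper_width: 23.1
finger_force: 24.8
```

Request:
move_arm(
  commands=[
    {"linear": [0,0,-0.1],"turn": [0,0,0]},
    {"linear": [0,0,-0.08],"turn": [0,0,0]},
    {"linear": [0,0,-0.04],"turn": [0,0,0]},
    {"linear": [0,0,0],"turn": [0,0,0]},
  ],
)

```text
time: 14.35
tool_pos: [554.2, 19.5, 8.8]
ee_rot: [2.218, 2.225, 0.0]
ft_force: [-0.4, -0.4, 0.0]
gripper_width: 23.3
finger_force: 24.8
```

Request:
move_arm(
  commands=[
    {"linear": [0,0,-0.03],"turn": [0,0,0]},
    {"linear": [0,0,0],"turn": [0,0,0]},
  ],
)

```text
time: 14.55
tool_pos: [554.4, 19.5, 8.0]
ee_rot: [2.217, 2.225, 0.0]
ft_force: [0.4, 0.6, 0.7]
gripper_width: 23.4
finger_force: 24.9
```

Request:
move_arm(
  commands=[
    {"linear": [0,0,0],"turn": [0,0,0]},
    {"linear": [0,0,0],"turn": [0,0,0]},
    {"linear": [0,0,0],"turn": [0,0,0]},
  ],
  grip=0.5,
)

```text
time: 14.85
tool_pos: [554.1, 19.5, 7.7]
ee_rot: [-2.218, -2.225, 0.0]
ft_force: [-0.5, 0.2, 0.7]
gripper_width: 42.4
finger_force: 0.0
```

Request:
move_arm(
  commands=[
    {"linear": [0,0,0.4],"turn": [0,0,0]},
    {"linear": [0,0,0.8],"turn": [0,0,0]},
    {"linear": [0,0,1],"turn": [0,0,0]},
    {"linear": [0,0,1],"turn": [0,0,0]},
    {"linear": [-0.5,0,0.5],"turn": [0,0,0]},
  ],
)

```text
time: 15.35
tool_pos: [542.1, 18.9, 123.0]
ee_rot: [2.214, 2.221, 0.006]
ft_force: [0.2, -0.4, -0.2]
gripper_width: 42.5
finger_force: 0.0
```

Run:
```python
from h import *
o=env.get_obs();print(o['tool_pos'],o['time'],o['gripper_width'])
shot('wrist','wK')
a=cv2.imread('pics/wK.png');cv2.imwrite('pics/v3.png',a)
```

```text
[542.1169853   18.92751119 123.03615887] 15.35 42.52745424294435
```

View pics/v3.png

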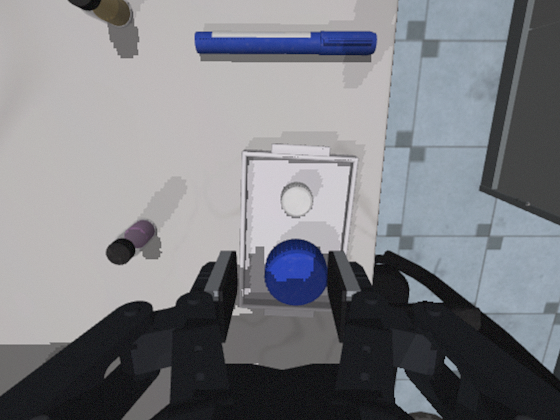

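Both caps lie flat in the tray (white at (297,198), blue at (296,272)). Next is vial_a.

Request:
move_arm(
  commands=[
    {"linear": [-0.8,-0.2,0],"turn": [0,0,0]},
    {"linear": [-0.8,-0.2,0],"turn": [0,0,0]},
    {"linear": [-0.8,-0.2,0],"turn": [0,0,0]},
    {"linear": [-0.8,-0.2,-0.3],"turn": [0,0,0]},
    {"linear": [-0.7,-0.16,-0.5],"turn": [0,0,0]},
  ],
  grip=0.65,
)

```text
time: 15.9
tool_pos: [421.9, -9.7, 95.5]
ee_rot: [2.216, 2.224, 0.002]
ft_force: [-0.2, -0.3, 0.2]
gripper_width: 55.5
finger_force: 0.0
```

Request:
move_arm(
  commands=[
    {"linear": [0,0,0],"turn": [0,0,0]},
    {"linear": [0,0,0],"turn": [0,0,0]},
  ],
)

```text
time: 16.1
tool_pos: [422.6, -9.4, 95.2]
ee_rot: [2.218, 2.224, 0.001]
ft_force: [0.7, 0.0, 0.7]
gripper_width: 55.3
finger_force: 0.0
```

```bash
cat >> h.py <<'E'
def vial(f,g,r=35):
    shot('wrist',f); o=env.get_obs();print(o['tool_pos'],o['time'],o['gripper_width'])
    a=cv2.imread('pics/%s.png'%f).max(2);u,v=map(int,proj(f,g)); m=np.zeros(a.shape,bool)
    m[v-r:v+r,u-r:u+r]=a[v-r:v+r,u-r:u+r]<60
    c,s=blob(f,m);print((u,v),c,s,[plane(f,c,z).round(1) for z in(45,50)])
E
python3 - <<'E'
from h import *
vial('wL',[425.6,-9.8,47])
E
```

```text
[423.44961975  -9.57609031  95.65832591] 16.15 55.47925280528986
(287, 229) [286.7872969  228.35450517] [274 214  27  30 677] [array([425.1, -10.1,  45. ]), array([425. ,  -8.2,  50. ])]
```

Request:
move_arm(
  commands=[
    {"linear": [0.03,0,-0.7],"turn": [0,0,0]},
    {"linear": [0,0,-0.8],"turn": [0,0,0]},
    {"linear": [0,0,-0.7],"turn": [0,0,0]},
    {"linear": [0,0,-0.4],"turn": [0,0,0]},
    {"linear": [0,0,0],"turn": [0,0,0]},
  ],
)

```text
time: 16.65
tool_pos: [422.9, -9.0, 15.9]
ee_rot: [-2.216, -2.224, 0.002]
ft_force: [-0.8, 0.1, 0.8]
gripper_width: 55.2
finger_force: 0.0
```

Request:
move_arm(
  commands=[
    {"linear": [0,0,0],"turn": [0,0,0]},
    {"linear": [0,0,0],"turn": [0,0,0]},
    {"linear": [0,0,0],"turn": [0,0,0]},
    {"linear": [0,0,0],"turn": [0,0,0]},
    {"linear": [0,0,0],"turn": [0,0,0]},
  ],
  grip=0.1,
  squeeze=25,
)

```text
time: 17.15
tool_pos: [424.2, -9.6, 17.9]
ee_rot: [2.216, 2.224, 0.002]
ft_force: [-0.6, -0.4, 7.1]
gripper_width: 19.7
finger_force: 24.7
```

Request:
move_arm(
  commands=[
    {"linear": [0,0,0],"turn": [0,0,0]},
    {"linear": [0,0,0],"turn": [0,0,0]},
    {"linear": [0,0,0],"turn": [0,0,0]},
  ],
)

```text
time: 17.45
tool_pos: [424.2, -9.7, 17.9]
ee_rot: [2.216, 2.223, 0.002]
ft_force: [-0.4, 0.7, 7.4]
gripper_width: 20.2
finger_force: 24.8
```

Request:
move_arm(
  commands=[
    {"linear": [0,0,0.4],"turn": [0,0,0]},
    {"linear": [0,0,0.9],"turn": [0,0,0]},
    {"linear": [0.3,0.4,0.9],"turn": [0,0,0]},
    {"linear": [0.5,0.9,0.5],"turn": [0,0,0]},
    {"linear": [0.5,0.95,0],"turn": [0,0,0]},
  ],
)

```text
time: 17.95
tool_pos: [464.6, 58.4, 101.4]
ee_rot: [2.216, 2.22, 0.006]
ft_force: [0.7, 0.5, 0.1]
gripper_width: 20.0
finger_force: 24.6
```

Request:
move_arm(
  commands=[
    {"linear": [0.5,0.95,0],"turn": [0,0,0]},
    {"linear": [0.5,0.95,0],"turn": [0,0,0]},
    {"linear": [0.5,0.95,0],"turn": [0,0,0]},
    {"linear": [0.5,0.95,0],"turn": [0,0,0]},
    {"linear": [0.5,0.95,0],"turn": [0,0,0]},
  ],
)

```text
time: 18.45
tool_pos: [537.3, 201.9, 98.6]
ee_rot: [2.217, 2.225, -0.0]
ft_force: [-0.1, -0.6, -0.8]
gripper_width: 20.2
finger_force: 24.6
```

Request:
move_arm(
  commands=[
    {"linear": [0.29,0.9,0],"turn": [0,0,0]},
    {"linear": [0,0.55,0],"turn": [0,0,0]},
    {"linear": [0,0,0],"turn": [0,0,0]},
  ],
)

```text
time: 18.75
tool_pos: [545.1, 245.9, 98.1]
ee_rot: [-2.215, -2.228, 0.0]
ft_force: [-0.9, -0.5, -0.4]
gripper_width: 19.9
finger_force: 24.6
```

Run:
```python
from h import *
o=env.get_obs();print(o['tool_pos'],o['time'],o['gripper_width'])
shot('wrist','wM');shot('wrist','wM2')
for f,g,P in (('wA',A,[(513,262),(573,264),(564,367),(505,364)]),('wB',L,[(268,117),(330,118),(316,234),(255,233)])):
    q=np.array([plane(f,g(*p),18)[:2] for p in P]);print(f,q.round(1).tolist(),q.mean(0))
a=cv2.imread('pics/wM2.png');cv2.imwrite('pics/v4.png',cv2.resize(a[100:400,130:530],(800,600),interpolation=cv2.INTER_CUBIC))
```

```text
[545.05942972 245.8578123   98.11019355] 18.75 19.94244009519234
wA [[519.6, 317.6], [570.6, 315.7], [572.3, 219.8], [518.5, 223.0]] [545.24499954 269.0388608 ]
wB [[522.6, 313.5], [571.8, 313.0], [571.4, 220.1], [519.4, 220.6]] [546.28145051 266.77964969]
```

View pics/v4.png

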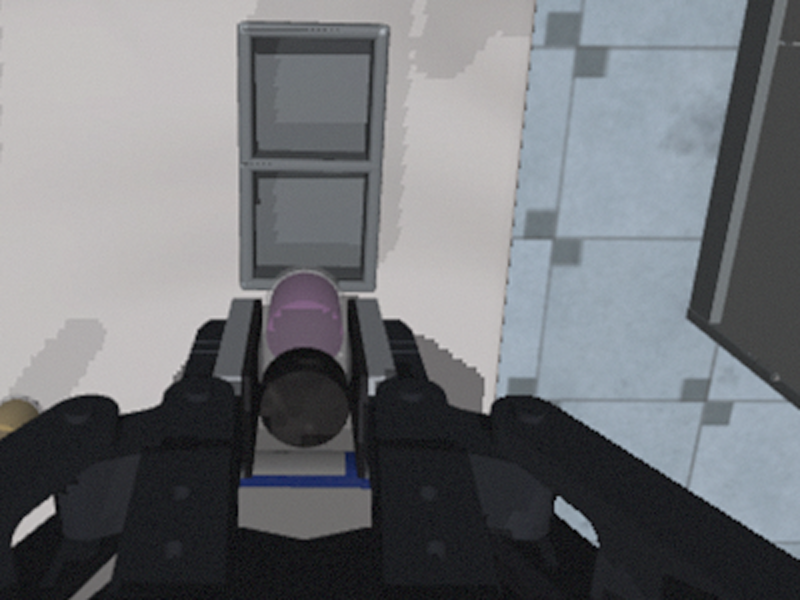

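v4 shows stand rim corners at (238,25), (389,25), (376,291) and (240,290), with the vial held upright above it.

Run:
```python
from h import *
q=np.array([plane('wM2',(130+x/2,100+y/2),18)[:2] for x,y in [(238,25),(389,25),(376,291),(240,290)]]);print(q.round(1).tolist(),q.mean(0))
q=np.array([plane('wM2',(130+x/2,100+y/2),18)[:2] for x,y in [(252,171),(369,171),(364,279),(252,278)]]);print(q.round(1).tolist(),q.mean(0))
print(plane('wM2',(130+305/2,100+398/2),98+32))
```

```text
[[522.4, 313.1], [571.6, 313.4], [570.9, 219.2], [520.9, 219.4]] [546.47595235 266.28155448]
[[526.1, 264.3], [566.8, 264.5], [566.3, 224.0], [525.4, 224.1]] [546.17566005 244.22635927]
[544.47944765 246.37118994 130.        ]
```

Request:
move_arm(
  commands=[
    {"linear": [0.05,-0.05,-0.6],"turn": [0,0,0]},
    {"linear": [0,0,-0.7],"turn": [0,0,0]},
    {"linear": [0,0,-0.6],"turn": [0,0,0]},
    {"linear": [0,0,-0.3],"turn": [0,0,0]},
    {"linear": [0,0,0],"turn": [0,0,0]},
  ],
)

```text
time: 19.35
tool_pos: [545.9, 241.4, 30.5]
ee_rot: [-2.218, -2.223, 0.004]
ft_force: [0.0, 0.5, 0.0]
gripper_width: 20.2
finger_force: 24.6
```

Request:
move_arm(
  commands=[
    {"linear": [0,0,0],"turn": [0,0,0]},
  ],
)

```text
time: 19.45
tool_pos: [547.6, 242.2, 32.5]
ee_rot: [2.218, 2.224, 0.001]
ft_force: [0.9, -0.8, -0.2]
gripper_width: 20.1
finger_force: 24.6
```

Still 10 mm to go. Inching down.

Request:
move_arm(
  commands=[
    {"linear": [-0.03,0.06,-0.12],"turn": [0,0,0]},
    {"linear": [0,0,-0.1],"turn": [0,0,0]},
    {"linear": [0,0,-0.07],"turn": [0,0,0]},
    {"linear": [0,0,0],"turn": [0,0,0]},
    {"linear": [0,0,0],"turn": [0,0,0]},
  ],
)

```text
time: 19.95
tool_pos: [546.3, 244.5, 23.1]
ee_rot: [-2.217, -2.225, 0.0]
ft_force: [-0.1, 0.6, -0.5]
gripper_width: 20.1
finger_force: 24.6
```

Request:
move_arm(
  commands=[
    {"linear": [0,0,-0.04],"turn": [0,0,0]},
    {"linear": [0,0,-0.02],"turn": [0,0,0]},
    {"linear": [0,0,0],"turn": [0,0,0]},
  ],
)

```text
time: 20.25
tool_pos: [546.6, 244.6, 21.9]
ee_rot: [2.217, 2.225, 0.001]
ft_force: [-1.4, -0.2, 5.7]
gripper_width: 20.3
finger_force: 25.1
```

Request:
move_arm(
  commands=[
    {"linear": [0,0,0],"turn": [0,0,0]},
    {"linear": [0,0,0],"turn": [0,0,0]},
    {"linear": [0,0,0],"turn": [0,0,0]},
    {"linear": [0,0,0],"turn": [0,0,0]},
  ],
  grip=0.65,
)

```text
time: 20.65
tool_pos: [546.3, 244.4, 21.2]
ee_rot: [-2.218, -2.225, 0.0]
ft_force: [-0.5, 0.3, 0.3]
gripper_width: 55.5
finger_force: 0.0
```

Request:
move_arm(
  commands=[
    {"linear": [0,0,0.4],"turn": [0,0,0]},
    {"linear": [0,0,0.8],"turn": [0,0,0]},
    {"linear": [0,0,0.9],"turn": [0,0,0]},
    {"linear": [0,0,0.4],"turn": [0,0,0]},
    {"linear": [-0.8,-0.3,0],"turn": [0,0,0]},
  ],
)

```text
time: 21.15
tool_pos: [526.5, 236.3, 100.1]
ee_rot: [2.215, 2.222, 0.012]
ft_force: [0.4, 0.1, 0.5]
gripper_width: 55.8
finger_force: 0.0
```

Request:
move_arm(
  commands=[
    {"linear": [-0.7,-0.6,0],"turn": [0,0,0]},
    {"linear": [-0.7,-0.6,0],"turn": [0,0,0]},
    {"linear": [-0.7,-0.6,0],"turn": [0,0,0]},
    {"linear": [-0.7,-0.6,0],"turn": [0,0,0]},
    {"linear": [-0.4,-0.3,0],"turn": [0,0,0]},
  ],
)

```text
time: 21.65
tool_pos: [424.5, 153.5, 96.1]
ee_rot: [-2.218, -2.224, 0.002]
ft_force: [-0.2, 0.0, 0.0]
gripper_width: 55.8
finger_force: 0.0
```

Run:
```python
from h import *
vial('wN',[426.6,155,47])
f='wN';a=cv2.imread('pics/wN.png').max(2);u,v=map(int,proj(f,[546,244,50]));r=30;m=np.zeros(a.shape,bool);m[max(v-r,0):v+r,u-r:u+r]=a[max(v-r,0):v+r,u-r:u+r]<40
c,s=blob(f,m);print('va',(u,v),c,s,plane(f,c,52))
```

```text
[423.13659771 153.04626163  95.74339898] 21.7 55.60005493722837
(286, 225) [284.77014925 225.63880597] [271 211  28  30 670] [array([425.6, 154.4,  45. ]), array([425.6, 156.2,  50. ])]
va (510, 72) [510.89921875  67.39765625] [ 480   42   54   47 1280] [544.22996091 246.24856205  52.        ]
```

Request:
move_arm(
  commands=[
    {"linear": [0.04,0.05,-0.7],"turn": [0,0,0]},
    {"linear": [0,0,-0.8],"turn": [0,0,0]},
    {"linear": [0,0,-0.7],"turn": [0,0,0]},
    {"linear": [0,0,-0.4],"turn": [0,0,0]},
    {"linear": [0,0,0],"turn": [0,0,0]},
  ],
)

```text
time: 22.2
tool_pos: [426.4, 156.0, 16.9]
ee_rot: [-2.216, -2.224, 0.004]
ft_force: [0.7, 0.5, 0.1]
gripper_width: 55.9
finger_force: 0.0
```

Request:
move_arm(
  commands=[
    {"linear": [0,0,0],"turn": [0,0,0]},
    {"linear": [0,0,0],"turn": [0,0,0]},
    {"linear": [0,0,0],"turn": [0,0,0]},
    {"linear": [0,0,0],"turn": [0,0,0]},
    {"linear": [0,0,0],"turn": [0,0,0]},
  ],
  grip=0.1,
)

```text
time: 22.7
tool_pos: [428.6, 156.1, 19.3]
ee_rot: [2.217, 2.224, 0.003]
ft_force: [-1.2, -0.3, 8.0]
gripper_width: 19.9
finger_force: 24.7
```

Request:
move_arm(
  commands=[
    {"linear": [0,0,0],"turn": [0,0,0]},
    {"linear": [0,0,0],"turn": [0,0,0]},
    {"linear": [0,0,0],"turn": [0,0,0]},
  ],
)

```text
time: 23.0
tool_pos: [428.5, 156.1, 19.3]
ee_rot: [2.217, 2.224, 0.003]
ft_force: [-0.8, -0.6, 6.2]
gripper_width: 19.9
finger_force: 24.7
```

Request:
move_arm(
  commands=[
    {"linear": [0,0,0.4],"turn": [0,0,0]},
    {"linear": [0,0,0.9],"turn": [0,0,0]},
    {"linear": [0,0.4,0.9],"turn": [0,0,0]},
    {"linear": [0.2,0.9,0.6],"turn": [0,0,0]},
    {"linear": [0.5,0.95,0.2],"turn": [0,0,0]},
  ],
)

```text
time: 23.5
tool_pos: [449.4, 224.3, 111.4]
ee_rot: [2.217, 2.223, 0.005]
ft_force: [0.5, 0.0, -0.2]
gripper_width: 20.0
finger_force: 24.6
```

Request:
move_arm(
  commands=[
    {"linear": [0.7,0.9,0],"turn": [0,0,0]},
    {"linear": [0.8,0.9,0],"turn": [0,0,0]},
    {"linear": [0.8,0.4,0],"turn": [0,0,0]},
    {"linear": [0.6,0,0],"turn": [0,0,0]},
    {"linear": [0.34,0,0],"turn": [0,0,0]},
  ],
)

```text
time: 24.0
tool_pos: [546.9, 289.8, 108.9]
ee_rot: [2.217, 2.225, 0.001]
ft_force: [0.2, 0.1, 0.2]
gripper_width: 20.0
finger_force: 24.6
```

Request:
move_arm(
  commands=[
    {"linear": [0,0,0],"turn": [0,0,0]},
  ],
)

```text
time: 24.1
tool_pos: [546.6, 289.1, 108.7]
ee_rot: [2.218, 2.224, 0.001]
ft_force: [-0.5, 0.2, -1.5]
gripper_width: 20.1
finger_force: 24.6
```

Directly above the second bay. Descending about 84 mm in total.

Request:
move_arm(
  commands=[
    {"linear": [0,0,-0.7],"turn": [0,0,0]},
    {"linear": [0,0,-0.8],"turn": [0,0,0]},
    {"linear": [0,0,-0.6],"turn": [0,0,0]},
    {"linear": [0,0,-0.3],"turn": [0,0,0]},
    {"linear": [0,0,0],"turn": [0,0,0]},
  ],
)

```text
time: 24.6
tool_pos: [544.0, 288.9, 35.1]
ee_rot: [-2.217, -2.224, 0.005]
ft_force: [0.1, -0.2, -0.6]
gripper_width: 20.0
finger_force: 24.6
```

Request:
move_arm(
  commands=[
    {"linear": [0,0,0],"turn": [0,0,0]},
    {"linear": [0,0,0],"turn": [0,0,0]},
  ],
)

```text
time: 24.8
tool_pos: [546.6, 289.7, 37.7]
ee_rot: [2.217, 2.224, 0.003]
ft_force: [0.4, -0.1, -1.2]
gripper_width: 20.2
finger_force: 24.6
```

Request:
move_arm(
  commands=[
    {"linear": [0,0,-0.15],"turn": [0,0,0]},
    {"linear": [0,0,-0.13],"turn": [0,0,0]},
    {"linear": [0,0,-0.1],"turn": [0,0,0]},
    {"linear": [0,0,-0.06],"turn": [0,0,0]},
    {"linear": [0,0,0],"turn": [0,0,0]},
  ],
)

```text
time: 25.3
tool_pos: [545.6, 289.5, 23.4]
ee_rot: [-2.217, -2.225, 0.001]
ft_force: [-2.7, -0.6, 4.7]
gripper_width: 20.1
finger_force: 25.1
```

Request:
move_arm(
  commands=[
    {"linear": [0,0,0],"turn": [0,0,0]},
    {"linear": [0,0,0],"turn": [0,0,0]},
    {"linear": [0,0,0],"turn": [0,0,0]},
    {"linear": [0,0,0],"turn": [0,0,0]},
  ],
  grip=0.65,
)

```text
time: 25.7
tool_pos: [545.7, 289.5, 22.9]
ee_rot: [-2.218, -2.225, 0.0]
ft_force: [-0.2, -0.0, -0.0]
gripper_width: 55.5
finger_force: 0.0
```

Request:
move_arm(
  commands=[
    {"linear": [0,0,0.4],"turn": [0,0,0]},
    {"linear": [0,0,0.8],"turn": [0,0,0]},
    {"linear": [0,0,0.9],"turn": [0,0,0]},
    {"linear": [0,0,0.5],"turn": [0,0,0]},
    {"linear": [-0.8,0.2,0.1],"turn": [0,0,0]},
  ],
)

```text
time: 26.2
tool_pos: [525.9, 295.5, 108.0]
ee_rot: [2.217, 2.22, 0.011]
ft_force: [1.0, 0.7, 0.5]
gripper_width: 55.3
finger_force: 0.0
```

Request:
move_arm(
  commands=[
    {"linear": [-0.7,0.2,0],"turn": [0,0,0]},
    {"linear": [-0.7,0.2,0],"turn": [0,0,0]},
    {"linear": [-0.7,0.2,0],"turn": [0,0,0]},
    {"linear": [-0.7,0.2,0],"turn": [0,0,0]},
    {"linear": [-0.3,0.1,0],"turn": [0,0,0]},
  ],
  grip=0.45,
)

```text
time: 26.7
tool_pos: [426.9, 322.8, 104.2]
ee_rot: [-2.216, -2.226, 0.001]
ft_force: [0.1, -0.3, -0.8]
gripper_width: 38.5
finger_force: 0.0
```

Request:
move_arm(
  commands=[
    {"linear": [0,0,0],"turn": [0,0,0]},
    {"linear": [0,0,0],"turn": [0,0,0]},
  ],
)

```text
time: 26.9
tool_pos: [429.6, 322.5, 104.5]
ee_rot: [2.217, 2.225, 0.002]
ft_force: [0.4, 0.5, -0.8]
gripper_width: 38.1
finger_force: 0.0
```

Run:
```python
from h import *
o=env.get_obs();print(o['tool_pos'],o['time'],o['gripper_width'])
shot('wrist','wO')
a=cv2.imread('pics/wO.png');cv2.imwrite('pics/v5.png',cv2.resize(a,(800,600),interpolation=cv2.INTER_CUBIC))
for f,g,P in (('wA',A,[(410,172),(404,324)]),('wB',L,[(153,15),(146,188)])): print([plane(f,g(*p),5).round(1) for p in P])
```

```text
[429.64113695 322.53613669 104.53162881] 26.9 38.05164751207823
[array([432.4, 391.2,   5. ]), array([427.2, 257. ,   5. ])]
[array([430.7, 387.7,   5. ]), array([426.4, 256.5,   5. ])]
```

View pics/v5.png

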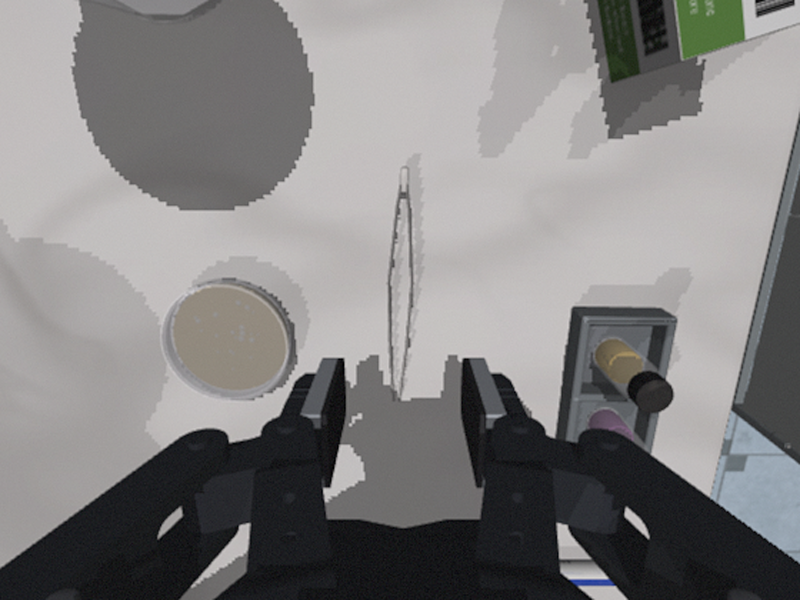

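Both vials stand in their bays. The forceps run from (404,168) to (400,398) in v5, with the middle at about (429,323). Descending to z ≈ 2.

Request:
move_arm(
  commands=[
    {"linear": [0,0,-0.8],"turn": [0,0,0]},
    {"linear": [0,0,-0.8],"turn": [0,0,0]},
    {"linear": [0,0,-0.7],"turn": [0,0,0]},
    {"linear": [0,0,-0.5],"turn": [0,0,0]},
    {"linear": [0,0,-0.2],"turn": [0,0,0]},
  ],
)

```text
time: 27.45
tool_pos: [428.5, 321.7, 12.4]
ee_rot: [-2.218, -2.224, 0.004]
ft_force: [-0.3, 0.1, -0.7]
gripper_width: 38.0
finger_force: 0.0
```

Request:
move_arm(
  commands=[
    {"linear": [0,0,0],"turn": [0,0,0]},
    {"linear": [0,0,0],"turn": [0,0,0]},
    {"linear": [0,0,0],"turn": [0,0,0]},
  ],
)

```text
time: 27.75
tool_pos: [429.7, 322.9, 15.2]
ee_rot: [2.217, 2.225, 0.003]
ft_force: [0.0, 0.5, 0.2]
gripper_width: 38.4
finger_force: 0.0
```

Request:
move_arm(
  commands=[
    {"linear": [0,0,-0.15],"turn": [0,0,0]},
    {"linear": [0,0,-0.15],"turn": [0,0,0]},
    {"linear": [0,0,-0.13],"turn": [0,0,0]},
    {"linear": [0,0,0],"turn": [0,0,0]},
    {"linear": [0,0,0],"turn": [0,0,0]},
  ],
)

```text
time: 28.25
tool_pos: [428.6, 322.4, 0.9]
ee_rot: [-2.218, -2.225, 0.001]
ft_force: [0.7, 0.4, 0.8]
gripper_width: 38.2
finger_force: 0.0
```

Request:
move_arm(
  commands=[
    {"linear": [0,0,0],"turn": [0,0,0]},
    {"linear": [0,0,0],"turn": [0,0,0]},
    {"linear": [0,0,0],"turn": [0,0,0]},
    {"linear": [0,0,0],"turn": [0,0,0]},
    {"linear": [0,0,0],"turn": [0,0,0]},
  ],
  grip=0,
  squeeze=30,
)

```text
time: 28.75
tool_pos: [428.9, 322.6, 1.4]
ee_rot: [2.218, 2.225, 0.001]
ft_force: [0.3, -1.1, 1.9]
gripper_width: 12.2
finger_force: 32.0
```

Request:
move_arm(
  commands=[
    {"linear": [0,0,0],"turn": [0,0,0]},
    {"linear": [0,0,0],"turn": [0,0,0]},
    {"linear": [0,0,0],"turn": [0,0,0]},
  ],
)

```text
time: 29.05
tool_pos: [428.9, 322.6, 1.3]
ee_rot: [2.218, 2.225, 0.0]
ft_force: [0.1, -0.6, 1.2]
gripper_width: 12.0
finger_force: 32.1
```

Request:
move_arm(
  commands=[
    {"linear": [0,0,0.3],"turn": [0,0,0]},
    {"linear": [0,0,0.7],"turn": [0,0,0]},
    {"linear": [0,-0.3,0.9],"turn": [0,0,0]},
    {"linear": [0,-0.7,0.9],"turn": [0,0,0]},
    {"linear": [0,-0.9,0.5],"turn": [0,0,0]},
  ],
)

```text
time: 29.55
tool_pos: [429.7, 265.8, 102.8]
ee_rot: [2.215, 2.226, 0.005]
ft_force: [0.6, -0.0, 0.9]
gripper_width: 11.7
finger_force: 31.8
```

Run:
```python
from h import *
o=env.get_obs();print(o['tool_pos'],o['time'],o['gripper_width'],o['finger_force'])
shot('wrist','wP')
```

```text
[429.74167015 265.83053417 102.83138422] 29.55 11.68907722747066 31.7871506488882
```

Request:
move_arm(
  commands=[
    {"linear": [0.2,-0.98,0],"turn": [0,0,0.1]},
    {"linear": [0.2,-0.98,0],"turn": [0,0,0.1]},
    {"linear": [0.2,-0.98,0],"turn": [0,0,0.1]},
    {"linear": [0.2,-0.98,0],"turn": [0,0,0.1]},
    {"linear": [0.2,-0.98,0],"turn": [0,0,0.1]},
  ],
)

```text
time: 30.1
tool_pos: [458.7, 117.3, 100.6]
ee_rot: [2.168, 2.273, 0.0]
ft_force: [0.4, 0.1, -0.3]
gripper_width: 12.3
finger_force: 31.8
```

Request:
move_arm(
  commands=[
    {"linear": [0.25,-0.98,0],"turn": [0,0,0.1]},
    {"linear": [0.25,-0.98,0],"turn": [0,0,0.1]},
    {"linear": [0.25,-0.98,0],"turn": [0,0,0.1]},
    {"linear": [0.25,-0.98,0],"turn": [0,0,0.1]},
    {"linear": [0.25,-0.98,0],"turn": [0,0,0.1]},
  ],
)

```text
time: 30.6
tool_pos: [496.3, -29.7, 100.6]
ee_rot: [2.118, 2.32, 0.0]
ft_force: [0.2, 0.2, -1.3]
gripper_width: 12.1
finger_force: 31.8
```

Request:
move_arm(
  commands=[
    {"linear": [0.3,-0.98,0],"turn": [0,0,0]},
    {"linear": [0.3,-0.98,0],"turn": [0,0,0]},
    {"linear": [0.3,-0.98,0],"turn": [0,0,0]},
    {"linear": [0.3,-0.98,0],"turn": [0,0,0]},
    {"linear": [0.3,-0.98,0],"turn": [0,0,0]},
  ],
)

```text
time: 31.1
tool_pos: [541.3, -176.7, 100.5]
ee_rot: [-2.119, -2.319, 0.0]
ft_force: [-0.6, -0.4, 0.7]
gripper_width: 12.4
finger_force: 31.8
```

Request:
move_arm(
  commands=[
    {"linear": [0.2,-0.9,0],"turn": [0,0,0]},
    {"linear": [0.1,-0.8,0],"turn": [0,0,0]},
    {"linear": [0,-0.5,0],"turn": [0,0,0]},
    {"linear": [0,0,0],"turn": [0,0,0]},
    {"linear": [0,0,0],"turn": [0,0,0]},
  ],
)

```text
time: 31.6
tool_pos: [549.8, -240.8, 100.0]
ee_rot: [-2.118, -2.318, -0.0]
ft_force: [-0.3, 0.6, -0.7]
gripper_width: 12.0
finger_force: 31.8
```

Run:
```python
from h import *
o=env.get_obs();print(o['tool_pos'],o['time'],o['gripper_width'],o['finger_force'],o['ee_rot'])
shot('wrist','wQ')
a=cv2.imread('pics/wQ.png');cv2.imwrite('pics/v6.png',cv2.resize(a,(800,600),interpolation=cv2.INTER_CUBIC))
```

```text
[ 549.78380979 -240.80052674  100.01863693] 31.6 12.015829771062826 31.774910723324865 [-2.11826821e+00 -2.31848635e+00 -3.87805566e-04]
```

View pics/v6.png

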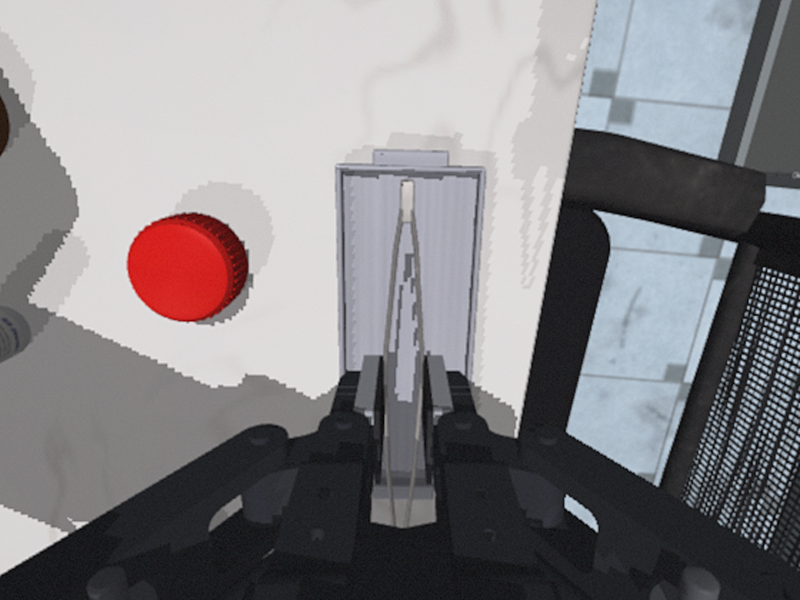

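v6 shows the forceps held in line with the steel tray. The tray's far rim corners are at (336,168) and (486,170), and the forceps end is at (407,182).

Run:
```python
from h import *
p,q=[plane('wQ',(x*.7,y*.7),12)[:2] for x,y in [(336,168),(486,170)]];m=(p+q)/2
d=(q-p)/np.linalg.norm(q-p);n=np.array([d[1],-d[0]]);print(p,q,np.degrees(np.arctan2(d[1],d[0])),m+92*n)
a=np.radians(4.1);print(m+92*np.array([np.sin(a),-np.cos(a)]))
print(plane('wQ',(407*.7,182*.7),105))
```

```text
[ 511.64582998 -178.67712612] [ 582.76183155 -173.14808798] 4.445617885302276 [ 554.335012   -267.63581161]
[ 553.78159564 -267.67715908]
[ 544.49103999 -176.31822865  105.        ]
```

Request:
move_arm(
  commands=[
    {"linear": [0.13,-0.7,-0.4],"turn": [0,0,0]},
    {"linear": [0,-0.15,-0.7],"turn": [0,0,0]},
    {"linear": [0,0,-0.7],"turn": [0,0,0]},
    {"linear": [0,0,-0.5],"turn": [0,0,0]},
    {"linear": [0,0,0],"turn": [0,0,0]},
  ],
)

```text
time: 32.15
tool_pos: [552.4, -264.7, 28.6]
ee_rot: [-2.114, -2.317, 0.001]
ft_force: [-0.0, 1.4, -0.0]
gripper_width: 12.0
finger_force: 31.8
```

Request:
move_arm(
  commands=[
    {"linear": [0,0,0],"turn": [0,0,0]},
    {"linear": [0,0,0],"turn": [0,0,0]},
  ],
)

```text
time: 32.35
tool_pos: [555.0, -267.1, 32.5]
ee_rot: [2.116, 2.319, 0.0]
ft_force: [0.9, -0.5, -1.0]
gripper_width: 12.2
finger_force: 31.8
```

Request:
move_arm(
  commands=[
    {"linear": [0,0,-0.3],"turn": [0,0,0]},
    {"linear": [0,0,-0.25],"turn": [0,0,0]},
    {"linear": [0,0,-0.15],"turn": [0,0,0]},
    {"linear": [0,0,-0.08],"turn": [0,0,0]},
    {"linear": [0,0,0],"turn": [0,0,0]},
  ],
)

```text
time: 32.85
tool_pos: [553.7, -266.8, 7.1]
ee_rot: [-2.118, -2.319, 0.0]
ft_force: [-1.2, 0.1, -0.9]
gripper_width: 12.4
finger_force: 31.8
```

Request:
move_arm(
  commands=[
    {"linear": [0,0,0],"turn": [0,0,0]},
    {"linear": [0,0,0],"turn": [0,0,0]},
  ],
)

```text
time: 33.05
tool_pos: [554.4, -267.2, 8.1]
ee_rot: [2.118, 2.319, 0.0]
ft_force: [-0.1, -0.1, -0.1]
gripper_width: 12.3
finger_force: 31.8
```

Another 2.5 mm down, then release with a small opening (0.3), lift and retreat.

Request:
move_arm(
  commands=[
    {"linear": [0,0,-0.05],"turn": [0,0,0]},
    {"linear": [0,0,-0.03],"turn": [0,0,0]},
    {"linear": [0,0,0],"turn": [0,0,0]},
    {"linear": [0,0,0],"turn": [0,0,0]},
  ],
)

```text
time: 33.45
tool_pos: [554.2, -267.1, 5.5]
ee_rot: [2.118, 2.32, 0.0]
ft_force: [0.3, 0.1, 1.1]
gripper_width: 12.4
finger_force: 31.8
```

Request:
move_arm(
  commands=[
    {"linear": [0,0,0],"turn": [0,0,0]},
    {"linear": [0,0,0],"turn": [0,0,0]},
    {"linear": [0,0,0],"turn": [0,0,0]},
    {"linear": [0,0,0],"turn": [0,0,0]},
  ],
  grip=0.32,
)

```text
time: 33.85
tool_pos: [554.1, -267.0, 5.4]
ee_rot: [-2.118, -2.32, 0.0]
ft_force: [0.3, 0.2, 0.0]
gripper_width: 27.2
finger_force: 0.0
```

Request:
move_arm(
  commands=[
    {"linear": [0,0,0.3],"turn": [0,0,0]},
    {"linear": [0,0,0.8],"turn": [0,0,0]},
    {"linear": [0,0,1],"turn": [0,0,0]},
    {"linear": [0,0,1],"turn": [0,0,0]},
    {"linear": [-0.5,0,1],"turn": [0,0,0]},
  ],
)

```text
time: 34.35
tool_pos: [540.2, -267.2, 130.6]
ee_rot: [2.116, 2.319, 0.001]
ft_force: [1.0, -0.7, -0.2]
gripper_width: 27.6
finger_force: 0.0
```

Request:
move_arm(
  commands=[
    {"linear": [-0.8,0.5,0.9],"turn": [0,0,0]},
    {"linear": [-0.8,0.8,0.9],"turn": [0,0,0]},
    {"linear": [-0.8,0.8,0],"turn": [0,0,0]},
    {"linear": [-0.6,0.8,0],"turn": [0,0,0]},
    {"linear": [0,0,0],"turn": [0,0,0]},
  ],
)

```text
time: 34.85
tool_pos: [447.2, -177.4, 182.9]
ee_rot: [-2.116, -2.321, -0.0]
ft_force: [0.4, -0.3, -0.7]
gripper_width: 27.0
finger_force: 0.0
```

Run:
```python
from h import *
o=env.get_obs();print(o['tool_pos'],o['time'])
shot('wrist','wR');shot('top','t9')
a=cv2.imread('pics/wR.png')
# forceps check by numbers: thin bright/dark strokes against the tray floor, per row
u0,v0=proj('wR',[547,-176,8]);u1,v1=proj('wR',[561,-358,8]);print((u0,v0),(u1,v1))
b=cv2.imread('pics/t9.png');d0=cv2.imread('pics/top0.png')
# dish centre before/after: threshold on its sand colour
for n,i in(('0',d0),('9',b)):
    h=cv2.cvtColor(i,cv2.COLOR_BGR2HSV);m=np.zeros(h.shape[:2],bool);m[225:265,135:175]=h[225:265,135:175,1]>35
    c,s=blob(n,m);print('dish',c,s[4])
# forceps: local contrast within the tray floor in top view
g=b[:,:,::-1].astype(int).sum(2)
pts=[]
for f,im in(('wR',a),):
    c=[proj(f,p) for p in ([525,-182,4],[573,-178,4],[588,-347,4],[532,-352,4])]
    mk=np.zeros(im.shape[:2],np.uint8);cv2.fillPoly(mk,[np.int32(c)],1)
    gr=cv2.cvtColor(im,cv2.COLOR_BGR2GRAY).astype(float);e=np.abs(gr-cv2.medianBlur(gr.astype(np.uint8),15))
    ys,xs=np.where((e>18)&(mk>0));P=np.array([plane(f,(x,y),9)[:2] for x,y in zip(xs,ys)])
    print(len(P),P.min(0),P.max(0),np.median(P,0),np.percentile(P,[2,98],axis=0), 'visible',mk.sum())
```

```text
[ 447.24109939 -177.41645092  182.87445804] 34.85
(np.float64(382.48259244118185), np.float64(190.3591476887082)) (np.float64(366.07203053204034), np.float64(343.57014428775676))
dish [153.31111111 245.94920635] 315
dish [153.3538961  246.00324675] 308
777 [ 525.87881706 -313.49384854] [ 581.00780111 -176.93534925] [ 553.28218019 -256.78059963] [[ 535.09778361 -305.93743269]
 [ 575.7996608  -178.26908616]] visible 6990
```

Run:
```python
from h import *
d=np.abs(cv2.imread('pics/t9.png').astype(int)-cv2.imread('pics/top0.png')).sum(2)
for n,(x,y) in dict(steel=(553,-266),caps=(553,-13),stand=(546,266),oldforc=(429,322)).items():
    u,v=map(int,proj('t9',[x,y,8])); w=d[v-14:v+15,u-36:u+37]; m=np.argwhere(w>45)
    P=np.array([plane('t9',(u-36+c,v-14+r),10)[:2] for r,c in m]);print(n,len(P),P.min(0).round(),P.max(0).round(),np.median(P,0).round())
    if n=='steel': print('\n'.join(''.join('#' if k>45 else '.' for k in r) for r in w))
```

```text
steel 2017 [ 512. -372.] [ 600. -156.] [ 555. -264.]
############################################################.############
#######.#################.############################..#################
##############################################.#.##############.#########
#########################################........###############..#######
#####.##################################.################################
##################...#.#.#########################################..#####
####.###.##.....#########################################################
#######.#############.################################################.##
#####..#############..###################################################
##.###.###########################################################.######
######.###########################################################.######
#.################################################################..#####
#######.###########################################################.#####
.#####.###########################################################.######
###########
[... 542 characters left out ...]
################################.#####
###########.####################################################.#.######
#####.####.####################################....##.###################
########..############################....#######.####.##################
#######..########################..#.######.#############################
#######..#############.##..##############################################
#######.###############.#################################################
##################...####################################################
caps 1767 [ 511. -117.] [599.  95.] [550. -23.]
stand 1796 [503. 162.] [589. 372.] [543. 258.]
oldforc 2058 [388. 218.] [474. 426.] [432. 319.]
```

Run:
```python
from h import *
g=cv2.cvtColor(cv2.imread('pics/wR.png'),cv2.COLOR_BGR2GRAY)
# rectify the plane z=10: rows y -170..-345 step 4, cols x 515..595 step 1.6
for y in np.arange(-176,-352,-5):
    uv=np.array([proj('wR',[x,y,10]) for x in np.arange(512,596,1.5)],np.float32)
    r=cv2.remap(g,uv[:,:1].reshape(1,-1),uv[:,1:].reshape(1,-1),cv2.INTER_LINEAR)[0].astype(int)
    m=np.median(r);print(int(y),''.join('#' if k<m-15 else '+' if k>m+15 else '.' for k in r))
```

```text
-176 ########............+...................###.###.++++++++
-181 #.####....#.................................###..+++++++
-186 #.#.........................................####.+++++++
-191 #............................................###.+++++++
-196 #.##.........................................###.+++++++
-201 ####.....................###.#...............####.++++++
-206 ##.#....................##++.................####.++++++
-211 ##.##...................##.+.#................###.++++++
-216 ##.....................######.................###.++++++
-221 .####..................########...............###..+++++
-226 +##.#..................###.#####..............###..+++++
-231 +##.#..................###.#####..............####.+++++
-236 +.#.##.................###...###...............###.+++++
-241 +.##..................####...###...............###..++++
-246 ++##.##...............####...####..............####.++++
-251 ++##.#.................##.....###...............###.++++
-256 ####..................####....###...............###.++++
-261 #######...............###.....###........
[... 431 characters left out ...]
++++++++..........
-301 .........................+++++++++++++++++..............
-306 ...............................+++++++++++..............
-311 ........................................................
-316 ........................................................
-321 ........................................................
-326 ........................................................
-331 ........................................................
-336 ........................................................
-341 ........................................................
-346 ........................................................
-351 ........................................................
```

The map of the tray floor shows the forceps lying along the tray and centred across it. The near end is at y ≈ -200, so the middle is at about -267. The dish has not moved. Handing in.

```bash
python3 -c "
from plant import env
print(env.hand_in())"
```

```text
the job is handed in; nothing more can be done
None
```

I handed the job in at about 35 s of robot time, with no verdict returned: both vials stand in the stand, one per bay, both caps lie flat in the plastic tray, the forceps lie along the steel tray, and the petri dish has not moved.

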